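# Load the bench shaker and ratchet its clamp shut

### The arm

A 6-joint arm with a two-finger parallel gripper is mounted at the origin on the work surface. World frame = base frame: x ahead of the robot, y to its left, z up, the work surface at z = 0. Lengths are in m, angles in degrees, forces in N, time in s.
With the tool pointing down it reaches from about 0.35 to 0.775 m from the base axis. Payload 7.3 kg.
Tool frame: the origin (TCP) lies on the centre line of the jaws, within the pads' length; the fingertips stand robot.finger_overhang ahead of it and the grasp point (between the pads) lies 2 mm behind it (robot.finger_overhang is the distance from the TCP to the fingertips, in m); z points along the fingers, y is the line along which they close (so a half turn about z gives the same grasp; the last joint's range is limited). The gripper opens to 92 mm and grips with 3 to 60 N. Pads are 19 mm wide; open, the fingers measure 130 mm over their backs; the gripper's body (75 mm by 190 mm) begins 47 mm behind the grasp point.
Start: joints at [63.025, 19.595, 87.324, -0, 73.075, -8.365], TCP at [0.168, 0.498, 0.244] pointing down, gripper open.
Joint ranges: [-145.02, 145.02], [-44.19, 115.74], [2.07, 154.8], [-57.11, 237.11], [16.16, 152.29], [-177.93, 177.93]. Speed limits (degrees/s): [147.25, 147.25, 180, 180, 180, 180].

### API

Orientations are given as [roll, pitch, yaw] about the fixed x, y, z axes, in that order (R = Rz(yaw) Ry(pitch) Rx(roll)).
In Python, from station import robot, eyes, order gives the robot as it stands.
- The arm moves only by the shell command python3 -m inch 'ROWS' [FORCE]. ROWS is JSON, a list of rows, each an object with "translation": the shift along the tool's x, y, z in m, a list of three; "twist": the turn about the tool's z in rad; "fingers": the finger opening in m, from 0 to 0.0918. A call has 1 to 20 rows; each row is the pose to reach, as a shift and turn from the pose commanded when the call began, along the tool's axes at that moment; what a row does not reach only later rows make up. A row lasts 1/10 s, in which the tool goes at most 50 mm and 8.59 degrees, less where a joint would pass 70% of its speed; a pose out of reach is approached as far as the arm can. A call with a gripper value outside its range is refused whole. The fingers move at their own pace and stop on an object; FORCE is the grip in N (left out, the last holds). Time passes only in rows, so rows that repeat a pose let the fingers close. It gives the time, the measured TCP pose, the force, the opening and the grip force at its end, in the units of the state.
- robot.state(): the state, without advancing time (a new reading comes with each control period).
- eyes.get_image(name): name is "scene" or "top" or "wrist"; returns a dict with "color" (400x640x3 uint8, blue, green, red), "fov_y" (degrees; the focal length in pixels is half the picture's height over the tangent of half this angle, whatever the lens; pixels are square), "cx", "cy" (the principal point, pixels), "view" (4x4, takes a point from world to camera coordinates). Camera axes: x right, y down, z forward; pixel columns grow to the right and rows downward; lengths in m; the calibration is good to about 2 mm. A picture is of the moment at which its call begins. There is no depth.
- order.hand_in(): hands the job in; it is judged then, once.
The state is a dict: "t": time; "joint_positions": joint angles; "qd": joint speeds; "joint_efforts": joint torques, N m; "ee_pos": TCP position; "orientation": TCP orientation; "force": force on the tool from outside, world axes, zero at the start; "wrist_torque": the same for the moment, N m; "gripper_width": finger opening in m; "grip_force": force on a finger pad.
Only numpy, scipy, OpenCV 4.12 (cv2) and the standard library are available. Lean on these libraries where they do the work, as an engineer would, in place of code of your own. Each camera call takes 0.05 s, during which the arm holds its last target. There are 200 camera calls.

### The job

To get the bench shaker ready for a run, first stand the reagent bottle, which is in the way of the clamp's ratchet handle, upright in the shallow spill tray, and put every white cartridge lying on the bench into the open carrier on the shaker. After that flip the ratchet's small pawl lever over to the clamping side, work the handle to and fro until the jaw is fully home against the carrier, and leave the handle swung right back towards the carrier with the pawl lever still on the clamping side. Leave the tube rack where it is.

Things in the scene. Friction and masses are not known exactly. Their poses are not given: they have to be found in the camera images.
- shaker: fixed low white bench shaker, 200 (x) by 360 (y) by 30 mm high. Origin: centre of its underside; y runs along its length towards the ratchet, x away from the robot at yaw 0. Ratchet near its +y end, a 30 mm high steel end stop at its -y end, 16 mm high guides beside the carrier. The jaw slides in its -y direction
- ratchet_axis (a point): point on the vertical axis of the ratchet, at the top of the handle bar, 88 mm above the bench. Under the bar is a pin wheel of 20 pins (one click per 0.314 rad), 80 mm across, which drives the jaw
- handle (a joint): angle of the ratchet handle about the ratchet axis, rad, positive clockwise from above, stops at -0.65 and +0.65. At 0 it points along the shaker's -x (towards the robot); negative is towards the carrier (shaker -y), positive away from it (shaker +y). Stiff, stays where left: 0.35 N m alone, 0.75 N m when driving the wheel (3 to 6 N at the grip)
- handle_grip (a point): the grey upright grip near the end of the handle: a fixed post 22 mm across, from 88 to 143 mm above the bench, 155 mm from the ratchet axis; the point is on its centre line, 118 mm above the bench. The handle is a flat steel bar 26 mm wide, underside 80 and top 88 mm above the bench, reaching 170 mm from the axis
- pawl (a joint): pawl lever relative to the handle, rad, positive clockwise from above, stops -0.35 and 0.35, snaps over centre (2 N at its post); may rest at 0.1 to 0.35 on a pin till the handle moves. Positive = clamping side: moving the handle clockwise (away from the carrier) drives the jaw shut, it clicks freely back. Negative = releasing side: the reverse. Starts releasing
- lever_post (a point): dark upright post on the end of the pawl lever, 12 mm across, from 95 to 125 mm above the bench; the point is on its centre line, 110 mm above the bench. The lever's pivot is on the bar's centre line 51 mm from the ratchet axis, the post 45 mm further out, so it lies 15 mm to one side of the bar when thrown. To clamp it must lie on the side away from the carrier (shaker +y)
- jaw (a joint): travel of the jaw towards the carrier, m, 10 mm per rad of the wheel: 0 at the start, can open to -0.004, mechanical stop at 0.030 where the carrier is held against the end stop (fully home). Driving needs about three to four full handle strokes
- jaw_face (a point): middle of the jaw's face towards the carrier; the jaw is 130 mm wide and its top is 76 mm above the bench
- carrier: loose open aluminium box on the shaker's deck, 150 by 150 by 60 mm high outside, walls and floor 5 mm, 0.7 kg; its rim is 90 mm above the bench. Origin: centre of its underside, z up. It lies between the guides with up to about 17 mm of free play until the jaw pushes it against the end stop
- cartridge0: white flat reagent cartridge, 90 mm long (x) by 34 mm wide (y) by 24 mm high, 0.07 kg, with a round grey 19 mm cap on its +x end (last 14 mm: body from x = -45 to +31 mm, cap to +45 mm). Origin: middle of its length and width, on the underside, z up. Two to four of the four are present, lying flat on the bench
- cartridge1: same as cartridge0
- cartridge2: same as cartridge0
- cartridge3: same as cartridge0
- bottle: amber round reagent bottle, 56 mm across and 150 mm high with a black cap, straight sided up to about 90 mm, about 0.22 kg, standing on the bench in the handle's path. Origin: centre of its underside, z up
- tray: fixed shallow grey spill tray, 140 by 140 mm, 16 mm high, walls and floor 4 mm. Origin: centre of its underside
- rack: teal tube rack, 105 by 160 by 52 mm with white tube caps up to 85 mm high, origin centre of underside; bystander, leave alone
Things that resemble listed ones, but are neither listed nor needed, are in the scene too. Of the things that look like the bottle, the largest one is meant.

How it is judged:
By the outcome, as a careful person would: the job done as asked, in the order asked, and still so for the second after the job is handed in, with the robot touching nothing.
Of cartridge0, cartridge1, cartridge2, cartridge3 only 2 to 4 are there at a start; the rules pass over those that are not, and their reading is None.
At some moment in a run one of cartridge0, cartridge1, cartridge2, cartridge3 may be knocked a few centimetres aside while the robot is not near it.
It also fails if it takes over 210 s, if anything falls off the work surface, if the arm or the gripper's body presses on something with over 40 N, if the wrist force passes 120 N, or if a joint passes its speed limit or range.

## Working session

There is one attempt and no reset: what is moved stays moved. The work goes in short steps, Python scripts to look and compute and a shell command to move; the robot and the scene stay as the last step left them, time stands still between calls to the robot, and variables do not carry over. Pictures are saved under pics/ and viewed, at most 14 in all, crops included, and the job is handed in when it is done.

```bash
ls; mkdir -p pics; cat > h.py <<'E'
import numpy as np,cv2,json
from station import robot,eyes,order
def snap(name,fn):
    im=eyes.get_image(name); cv2.imwrite('pics/'+fn+'.png',im['color'])
    np.savez('pics/'+fn+'.npz',fov=im['fov_y'],cx=im['cx'],cy=im['cy'],view=np.array(im['view'])); return im
def px(fn,u,v,z):
    d=np.load('pics/'+fn+'.npz'); V=d['view']; f=200/np.tan(np.radians(d['fov']/2))
    r=V[:3,:3].T@np.array([(u-d['cx'])/f,(v-d['cy'])/f,1]); c=-V[:3,:3].T@V[:3,3]
    return c+r*(z-c[2])/r[2]
def proj(fn,p):
    d=np.load('pics/'+fn+'.npz'); V=d['view']; f=200/np.tan(np.radians(d['fov']/2))
    q=V[:3,:3]@np.array(p)+V[:3,3]; return np.array([d['cx']+f*q[0]/q[2],d['cy']+f*q[1]/q[2]])
E
python3 - <<'E'
from h import *
for n in('top','scene'):
    im=snap(n,n+'0'); print(n,im['fov_y'],im['cx'],im['cy'],np.round(im['view'],3).tolist())
print(robot.finger_overhang,robot.state())
E
```

```text
pics
top 43.62514738001778 319.33041670989536 200.99693953140965 [[-0.09, -0.996, 0.005, 0.041], [-0.971, 0.086, -0.224, 0.552], [0.222, -0.025, -0.975, 1.122], [0.0, 0.0, 0.0, 1.0]]
scene 51.74264727207737 321.8846887423384 201.131498621011 [[-0.092, 0.996, 0.008, 0.037], [0.817, 0.08, -0.571, -0.387], [-0.57, -0.046, -0.821, 1.362], [0.0, 0.0, 0.0, 1.0]]
0.017 {'t': 0.1, 'joint_positions': array([ 6.30262807e+01,  1.96335631e+01,  8.73708081e+01, -1.64766223e-03,
        7.30763479e+01, -8.36370698e+00]), 'qd': array([-0.01151121, -0.0194523 , -0.11087094,  0.09931401, -0.0708402 ,
       -0.07543348]), 'joint_efforts': array([ 6.49052508e-04, -4.32003593e+01, -2.44692242e+01,  7.19549507e-02,
        5.25904913e-02, -3.07126118e-05]), 'ee_pos': array([0.16735785, 0.4972499 , 0.2431101 ]), 'orientation': array([-1.79919910e+02, -1.01822462e-02,  1.61390461e+02]), 'force': array([3.90672378e-05, 5.09545558e-01, 3.00960438e-01]), 'wrist_torque': array([-0.04041915,  0.00711391, -0.00084744]), 'grip_force': 0.0, 'gripper_width': 0.09180691905291098}
```

View pics/top0.png

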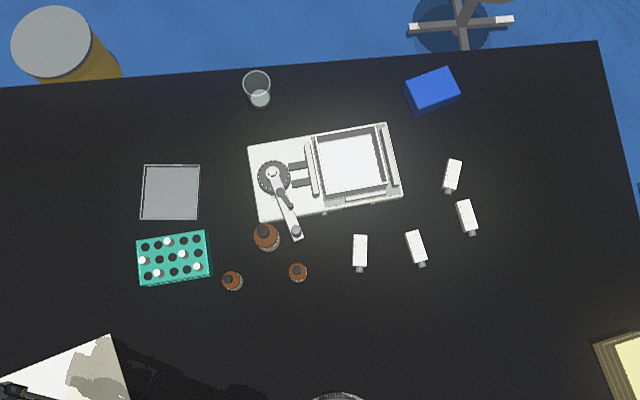

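View pics/scene0.png

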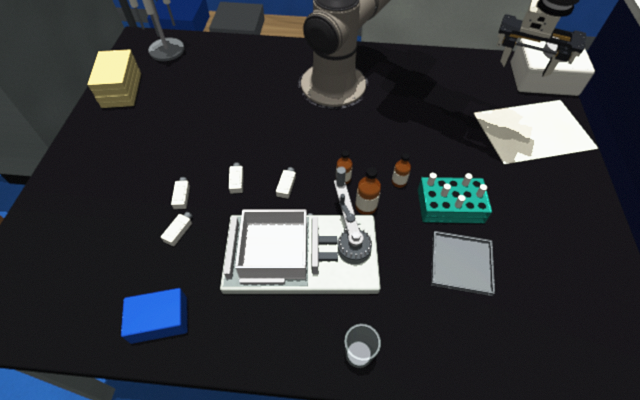

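The top view shows four cartridges (about (360,252), (417,248), (467,217), (452,176)). The big bottle is at (266,237), the tray at (170,192), the shaker at (325,170) and the handle grip at (296,232). I'll enlarge.

```bash
python3 - <<'E'
from h import *
im=cv2.imread('pics/top0.png')
cv2.imwrite('pics/c1.png',cv2.resize(im[115:295,230:490],None,fx=3,fy=3,interpolation=cv2.INTER_CUBIC))
g=cv2.cvtColor(im,cv2.COLOR_BGR2GRAY)
m=(g>150).astype(np.uint8); n,l,s,c=cv2.connectedComponentsWithStats(m)
for i in range(1,n):
    x,y,w,h,a=s[i]
    if 100<a<1500 and 340<x<480 and y>140:
        cs,_=cv2.findContours((l==i).astype(np.uint8),0,2); (cx,cy),wh,an=cv2.minAreaRect(cs[0])
        b=cv2.boxPoints(((cx,cy),wh,an)); P=np.array([px('top0',u,v,.024)[:2] for u,v in b])
        e=[P[1]-P[0],P[2]-P[1]]; L=[np.linalg.norm(k) for k in e]; k=e[int(np.argmax(L))]
        print(np.round(c[i]),a,P.mean(0).round(4),np.round(L,3),'ang',np.degrees(np.arctan2(k[1],k[0])).round(1))
for u,v in[(143,166),(199,165),(197,220),(141,219)]: print('tray',px('top0',u,v,.016).round(3))
E
```

```text
[452. 174.] 407 [ 0.5969 -0.3424] [0.088 0.034] ang -20.6
[467. 215.] 428 [ 0.4906 -0.366 ] [0.033 0.089] ang -170.7
[416. 246.] 451 [ 0.4264 -0.2317] [0.033 0.088] ang -169.2
[360. 251.] 453 [ 0.4276 -0.0936] [0.089 0.033] ang -8.0
tray [0.692 0.422 0.016]
tray [0.682 0.282 0.016]
tray [0.543 0.292 0.016]
tray [0.557 0.428 0.016]
```

View pics/c1.png

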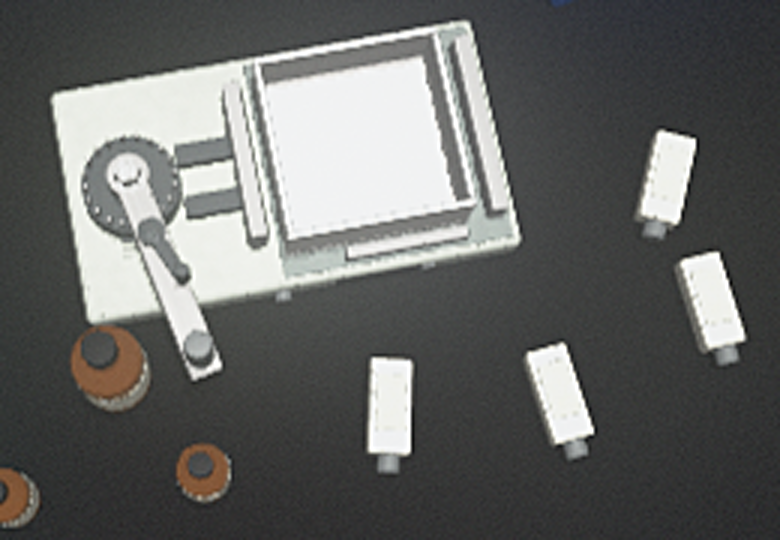

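The enlarged crop shows the shaker corners at (52,93), (468,20), (522,245) and (88,322). It also gives the wheel axis (128,175), grip top (200,344), lever post (181,270) and bottle cap (99,349). The lever currently lies on the carrier side.

```bash
python3 - <<'E'
from h import *
P=lambda x,y,z: px('top0',230+x/3,115+y/3,z)
sc=np.array([P(*c,.03)[:2] for c in[(52,93),(468,20),(522,245),(88,322)]]); 
print('shaker',sc.round(3),sc.mean(0), [np.linalg.norm(sc[i]-sc[i-1]).round(3) for i in range(4)])
yd=(sc[0]-sc[1]+sc[3]-sc[2]);yaw=np.degrees(np.arctan2(yd[1],yd[0]))-90;print('yaw',yaw)
for n,b,f in[('A',(391,357),(390,455)),('B',(545.5,346.5),(574,441)),('C',(696.5,256.5),(726,349)),('D',(676,134),(655,224))]:
    B=P(*b,.024)[:2];F=P(*f,.012)[:2];d=(F-B);L=np.linalg.norm(d);d/=L
    print(n,'L',L.round(3),'org',(B+45*d/1000).round(4),'bodyctr',(B+.038*d).round(4),'yaw',np.degrees(np.arctan2(d[1],d[0])).round(1))
print('bottle cap',P(99,349,.15).round(3)); print('base near',P(120,408,0.0).round(3))
print('axis',P(128,175,.09).round(3),'grip',P(202,341,.143).round(3),'lever',P(181,269,.125).round(3))
print('carrier rim',[P(*c,.09)[:2].round(3).tolist() for c in[(248,66),(436,33),(475,205),(286,245)]])
print('jaw',P(238,82,.076).round(3),P(266,238,.076).round(3), 'stop', P(463,38,.06).round(3),P(506,212,.06).round(3))
def S(u,v,z): return px('scene0',u,v,z).round(3)
print('sc bottle',S(371,174,.15),'grip',S(340,170,.143),'A',S(286,183,.024),'B',S(236,180,.024),'axis',S(355,240,.09))
E
```

```text
shaker [[ 0.717  0.157]
 [ 0.75  -0.196]
 [ 0.553 -0.216]
 [ 0.521  0.14 ]] [ 0.63514248 -0.02859303] [np.float64(0.197), np.float64(0.355), np.float64(0.199), np.float64(0.357)]
yaw 5.327419651041922
A L 0.077 org [ 0.4268 -0.0956] bodyctr [ 0.4338 -0.0964] yaw 174.0
B L 0.078 org [ 0.4249 -0.2342] bodyctr [ 0.4317 -0.2328] yaw -168.7
C L 0.078 org [ 0.4879 -0.3674] bodyctr [ 0.4947 -0.366 ] yaw -168.2
D L 0.077 org [ 0.5947 -0.3424] bodyctr [ 0.6013 -0.3447] yaw 160.7
bottle cap [0.477 0.121 0.15 ]
base near [0.453 0.121 0.   ]
axis [0.623 0.095 0.09 ] grip [0.477 0.047 0.143] lever [0.536 0.059 0.125]
carrier rim [[0.704, -0.006], [0.718, -0.158], [0.575, -0.172], [0.556, -0.022]]
jaw [0.696 0.003 0.076] [ 0.566 -0.008  0.076] stop [ 0.724 -0.184  0.06 ] [ 0.574 -0.201  0.06 ]
sc bottle [0.49  0.121 0.15 ] grip [0.479 0.049 0.143] A [ 0.44  -0.093  0.024] B [ 0.444 -0.227  0.024] axis [0.634 0.095 0.09 ]
```

```bash
cat >> h.py <<'E'
def go(*tg):
    "print tool-frame shift and twist from the present pose to each (x,y,z,yaw)"
    s=robot.state(); p=np.array(s['ee_pos']); th=np.radians(s['orientation'][2])
    c,n=np.cos(th),np.sin(th)
    for x,y,z,yaw in tg:
        d=np.array([x,y,z])-p; tw=(th-np.radians(yaw)+np.pi)%(2*np.pi)-np.pi
        print([round(float(v),4) for v in(c*d[0]+n*d[1],n*d[0]-c*d[1],-d[2])],'tw',round(float(tw),3),'rows',round(max(np.linalg.norm(d)/.05,abs(tw)/.15),1))
E
python3 - <<'E'
from h import *
go((.479,.121,.244,161.4))
E
```

```text
[-0.4154, -0.2571, -0.0009] tw -0.0 rows 9.8
```

```bash
python3 -m inch '[{"translation":[-0.104,-0.064,0],"twist":0,"fingers":0.06},{"translation":[-0.208,-0.129,0],"twist":0,"fingers":0.06},{"translation":[-0.312,-0.193,0],"twist":0,"fingers":0.06},{"translation":[-0.415,-0.257,0],"twist":0,"fingers":0.06},{"translation":[-0.415,-0.257,0],"twist":0,"fingers":0.06},{"translation":[-0.415,-0.257,0],"twist":0,"fingers":0.06},{"translation":[-0.415,-0.257,0],"twist":0,"fingers":0.06},{"translation":[-0.415,-0.257,0],"twist":0,"fingers":0.06},{"translation":[-0.415,-0.257,0],"twist":0,"fingers":0.06},{"translation":[-0.415,-0.257,0],"twist":0,"fingers":0.06},{"translation":[-0.415,-0.257,0],"twist":0,"fingers":0.06},{"translation":[-0.415,-0.257,0],"twist":0,"fingers":0.06},{"translation":[-0.415,-0.257,0],"twist":0,"fingers":0.06}]' 30
python3 - <<'E'
from h import *
a=snap('wrist','w1')['color'];b=snap('top','t1')['color']
cv2.imwrite('pics/w1t1.png',a)
print(np.load('pics/w1.npz')['view'].round(3).tolist(),proj('w1',[.479,.121,.15]))
go((.479,.121,.244,161.4))
E
```

```text
t: 1.4
ee_pos: [0.478, 0.1223, 0.2435]
orientation: [-180.0, -0.1, 161.4]
force: [-0.0, 1.0, 0.0]
gripper_width: 0.0601
grip_force: 0.0
[[0.319, 0.948, -0.0, -0.269], [0.916, -0.308, 0.256, -0.433], [0.242, -0.082, -0.967, 0.282], [0.0, 0.0, 0.0, 1.0]] [314.67529066 210.55492008]
[-0.0015, -0.0013, -0.0002] tw 0.002 rows 0.0
```

View pics/w1t1.png

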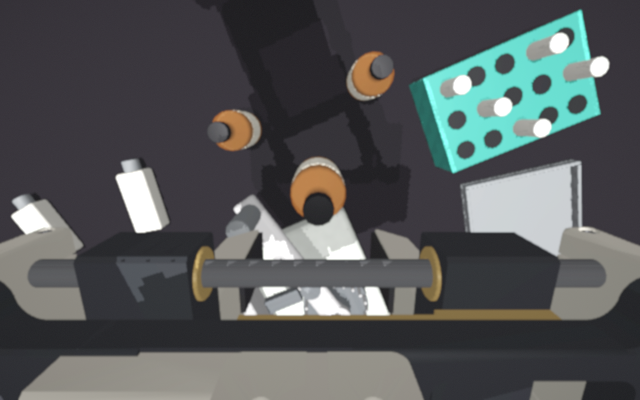

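The wrist view shows the black cap at (317,208), against a predicted (315,211), so the bottle estimate is confirmed to about 2 mm. The grip post is clear. Next I'll descend and grip the cap.

```bash
python3 -m inch '[{"translation":[-0.001,0,0.03],"twist":0,"fingers":0.06},{"translation":[-0.001,0,0.06],"twist":0,"fingers":0.06},{"translation":[-0.001,0,0.09],"twist":0,"fingers":0.06},{"translation":[-0.001,0,0.107],"twist":0,"fingers":0.06},{"translation":[-0.001,0,0.107],"twist":0,"fingers":0.06},{"translation":[-0.001,0,0.107],"twist":0,"fingers":0.04},{"translation":[-0.001,0,0.107],"twist":0,"fingers":0.03},{"translation":[-0.001,0,0.107],"twist":0,"fingers":0.0},{"translation":[-0.001,0,0.107],"twist":0,"fingers":0.0},{"translation":[-0.001,0,0.107],"twist":0,"fingers":0.0},{"translation":[-0.001,0,0.107],"twist":0,"fingers":0.0},{"translation":[-0.001,0,0.107],"twist":0,"fingers":0.0},{"translation":[-0.001,0,0.097],"twist":0,"fingers":0.0},{"translation":[-0.001,0,0.067],"twist":0,"fingers":0.0},{"translation":[-0.001,0,0.037],"twist":0,"fingers":0.0},{"translation":[-0.001,0,0.007],"twist":0,"fingers":0.0},{"translation":[-0.001,0,-0.003],"twist":0,"fingers":0.0},{"translation":[-0.001,0,-0.003],"twist":0,"fingers":0.0},{"translation":[-0.001,0,-0.003],"twist":0,"fingers":0.0}]' 30
python3 - <<'E'
from h import *
t=np.mean([px('top0',u,v,.016) for u,v in[(143,166),(199,165),(197,220),(141,219)]],0);print(t)
go((t[0],t[1],.247,161.4),(t[0],t[1],.144,161.4))
E
```

```text
t: 3.4
ee_pos: [0.479, 0.1212, 0.2453]
orientation: [-179.9, -0.1, 161.4]
force: [-0.0, -0.5, -3.1]
gripper_width: 0.0255
grip_force: 30.0
[0.61854427 0.35605482 0.016     ]
[-0.0573, 0.2672, -0.0017] tw -0.0 rows 5.5
[-0.0573, 0.2672, 0.1013] tw -0.0 rows 5.8
```

```bash
python3 -m inch '[{"translation":[-0.005,0.025,0],"twist":0,"fingers":0},{"translation":[-0.011,0.055,0],"twist":0,"fingers":0},{"translation":[-0.019,0.09,0],"twist":0,"fingers":0},{"translation":[-0.027,0.125,0],"twist":0,"fingers":0},{"translation":[-0.034,0.16,0],"twist":0,"fingers":0},{"translation":[-0.042,0.195,0],"twist":0,"fingers":0},{"translation":[-0.049,0.23,0],"twist":0,"fingers":0},{"translation":[-0.054,0.255,0],"twist":0,"fingers":0},{"translation":[-0.057,0.267,0],"twist":0,"fingers":0},{"translation":[-0.057,0.267,0],"twist":0,"fingers":0},{"translation":[-0.057,0.267,0],"twist":0,"fingers":0},{"translation":[-0.057,0.267,0],"twist":0,"fingers":0},{"translation":[-0.057,0.267,0],"twist":0,"fingers":0},{"translation":[-0.057,0.267,0.03],"twist":0,"fingers":0},{"translation":[-0.057,0.267,0.06],"twist":0,"fingers":0},{"translation":[-0.057,0.267,0.08],"twist":0,"fingers":0},{"translation":[-0.057,0.267,0.093],"twist":0,"fingers":0},{"translation":[-0.057,0.267,0.093],"twist":0,"fingers":0},{"translation":[-0.057,0.267,0.093],"twist":0,"fingers":0}]' 30
python3 - <<'E'
from h import *
go((.6185,.356,.1415,161.4)); snap('scene','s2');im=cv2.imread('pics/s2.png');cv2.imwrite('pics/s2c.png',cv2.resize(im[130:310,330:560],None,fx=2,fy=2))
E
```

```text
t: 5.3
ee_pos: [0.6195, 0.3561, 0.1549]
orientation: [179.9, 0.1, 161.4]
force: [0.3, 0.3, -2.8]
gripper_width: 0.0256
grip_force: 30.0
[0.0009, -0.0004, 0.0134] tw -0.0 rows 0.3
```

View pics/s2c.png

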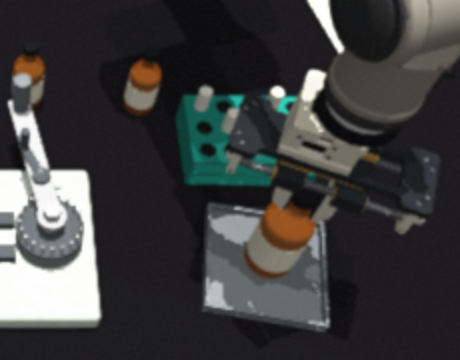

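The bottle hangs upright over the middle of the tray, with its base near crop (280,262). I'll lower and release it.

```bash
python3 -m inch '[{"translation":[0,0,0.007],"twist":0,"fingers":0},{"translation":[0,0,0.012],"twist":0,"fingers":0},{"translation":[0,0,0.014],"twist":0,"fingers":0},{"translation":[0,0,0.014],"twist":0,"fingers":0},{"translation":[0,0,0.014],"twist":0,"fingers":0},{"translation":[0,0,0.014],"twist":0,"fingers":0.035},{"translation":[0,0,0.014],"twist":0,"fingers":0.05},{"translation":[0,0,0.014],"twist":0,"fingers":0.06},{"translation":[0,0,0.014],"twist":0,"fingers":0.06},{"translation":[0,0,0.014],"twist":0,"fingers":0.06},{"translation":[0,0,-0.02],"twist":0,"fingers":0.06},{"translation":[0,0,-0.06],"twist":0,"fingers":0.06},{"translation":[0,0,-0.1],"twist":0,"fingers":0.06},{"translation":[0,0,-0.1],"twist":0,"fingers":0.06},{"translation":[0,0,-0.1],"twist":0,"fingers":0.06}]' 30
python3 - <<'E'
from h import *
# cartridge A: go above, j6=90+j1-yaw
go((.4268,-.0956,.2,174-180+180),(.4268,-.0956,.022,174))
E
```

```text
t: 6.85
ee_pos: [0.6192, 0.3562, 0.2547]
orientation: [179.9, 0.1, 161.4]
force: [0.0, 0.5, -0.6]
gripper_width: 0.06
grip_force: 0.0
[0.0382, -0.4896, 0.0547] tw -0.22 rows 9.9
[0.0382, -0.4896, 0.2327] tw -0.22 rows 10.9
```

```bash
python3 -m inch '[{"translation":[0.004,-0.05,0],"twist":0,"fingers":0.06},{"translation":[0.008,-0.1,0],"twist":-0.05,"fingers":0.06},{"translation":[0.012,-0.15,0],"twist":-0.1,"fingers":0.06},{"translation":[0.016,-0.2,0],"twist":-0.15,"fingers":0.06},{"translation":[0.02,-0.25,0],"twist":-0.22,"fingers":0.06},{"translation":[0.023,-0.3,0],"twist":-0.22,"fingers":0.06},{"translation":[0.027,-0.35,0],"twist":-0.22,"fingers":0.06},{"translation":[0.031,-0.4,0.01],"twist":-0.22,"fingers":0.06},{"translation":[0.035,-0.44,0.03],"twist":-0.22,"fingers":0.06},{"translation":[0.038,-0.47,0.05],"twist":-0.22,"fingers":0.06},{"translation":[0.038,-0.49,0.055],"twist":-0.22,"fingers":0.06},{"translation":[0.038,-0.49,0.055],"twist":-0.22,"fingers":0.06},{"translation":[0.038,-0.49,0.055],"twist":-0.22,"fingers":0.06},{"translation":[0.038,-0.49,0.055],"twist":-0.22,"fingers":0.06}]' 30
cat >> h.py <<'E'
def carts(fn='t'):
    "white blobs on the bench in a new top picture -> cartridge origin, yaw (body corner fit)"
    im=snap('top',fn)['color']; g=cv2.cvtColor(im,cv2.COLOR_BGR2GRAY)
    n,l,s,c=cv2.connectedComponentsWithStats((g>150).astype(np.uint8))
    for i in range(1,n):
        if 100<s[i][4]<900 and 335<s[i][0] and s[i][1]>130: print('blob',c[i].round(1),s[i][4],px(fn,*c[i],.02)[:2].round(4))
E
python3 - <<'E'
from h import *
go((.4268,-.0956,.2,174),(.4268,-.0956,.022,174))
im=snap('wrist','w3')['color']; print(proj('w3',[.4268,-.0956,.024]))
carts('t3')
E
```

```text
t: 8.25
ee_pos: [0.4268, -0.0953, 0.1985]
orientation: [180.0, -0.0, 174.0]
force: [-0.3, -0.9, 0.7]
gripper_width: 0.0598
grip_force: 0.0
[-0.0, -0.0003, -0.0015] tw 0.001 rows 0.0
[-0.0, -0.0003, 0.1765] tw 0.001 rows 3.5
[315.88279204 187.30367003]
blob [452.3 173.8] 395 [ 0.6025 -0.3454]
blob [356.9 197.8] 346 [ 0.5626 -0.102 ]
blob [467.2 214.6] 413 [ 0.4966 -0.3663]
blob [428.2 219.8] 306 [ 0.4923 -0.2696]
blob [401.1 290.7] 138 [ 0.3292 -0.1822]
blob [412.5 310.8] 351 [ 0.2806 -0.2029]
blob [630.9 362.2] 886 [ 0.1213 -0.6873]
```

View pics/w3.png

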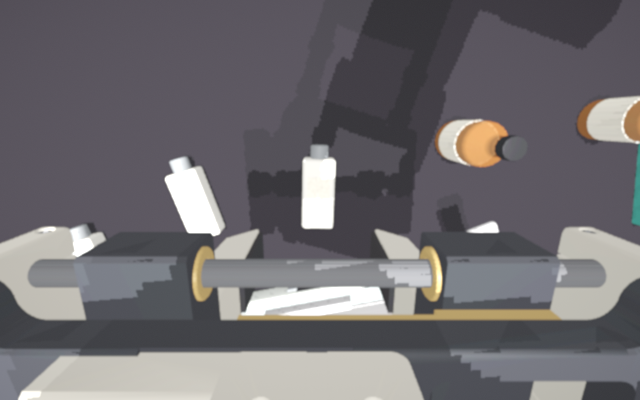

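View pics/t3.png

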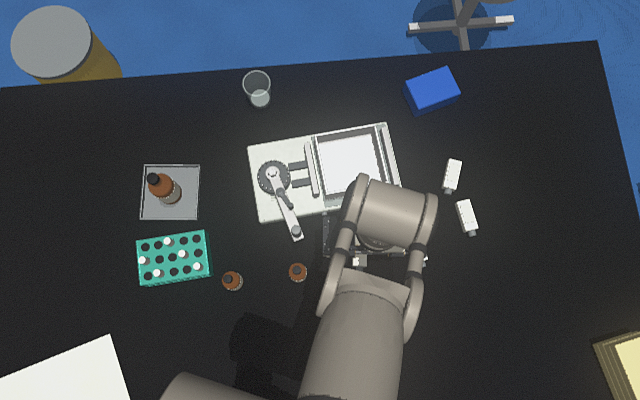

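The bottle stands in the tray (165,187). The wrist view shows cartridge A aligned between the fingers, centred near (319,187) against a predicted (316,187). I'll pick it.

```bash
python3 -m inch '[{"translation":[0,0,0.04],"twist":0,"fingers":0.06},{"translation":[0,0,0.08],"twist":0,"fingers":0.06},{"translation":[0,0,0.12],"twist":0,"fingers":0.06},{"translation":[0,0,0.15],"twist":0,"fingers":0.06},{"translation":[0,0,0.17],"twist":0,"fingers":0.06},{"translation":[0,0,0.176],"twist":0,"fingers":0.06},{"translation":[0,0,0.176],"twist":0,"fingers":0.06},{"translation":[0,0,0.176],"twist":0,"fingers":0.04},{"translation":[0,0,0.176],"twist":0,"fingers":0.0},{"translation":[0,0,0.176],"twist":0,"fingers":0.0},{"translation":[0,0,0.176],"twist":0,"fingers":0.0},{"translation":[0,0,0.176],"twist":0,"fingers":0.0},{"translation":[0,0,0.16],"twist":0,"fingers":0.0},{"translation":[0,0,0.12],"twist":0,"fingers":0.0},{"translation":[0,0,0.08],"twist":0,"fingers":0.0},{"translation":[0,0,0.05],"twist":0,"fingers":0.0},{"translation":[0,0,0.03],"twist":0,"fingers":0.0},{"translation":[0,0,0.03],"twist":0,"fingers":0.0},{"translation":[0,0,0.03],"twist":0,"fingers":0.0}]' 20
python3 - <<'E'
from h import *
c=np.array([.638,-.09]);a=np.radians(5.3);X=np.array([np.cos(a),np.sin(a)]);Y=np.array([-np.sin(a),np.cos(a)])
p=c+.028*Y; print(p); go((*p,.17,185.3),(*p,.058,185.3))
p=c-.028*Y; print(p)
E
```

```text
t: 10.25
ee_pos: [0.4263, -0.0961, 0.1684]
orientation: [180.0, 0.0, 174.0]
force: [-0.8, -0.3, -1.3]
gripper_width: 0.0337
grip_force: 20.0
[ 0.63541362 -0.06211971]
[-0.2044, 0.0556, -0.0016] tw -0.197 rows 4.2
[-0.2044, 0.0556, 0.1104] tw -0.197 rows 4.8
[ 0.64058638 -0.11788029]
```

```bash
python3 -m inch '[{"translation":[-0.03,0.008,0],"twist":-0.05,"fingers":0},{"translation":[-0.07,0.019,0],"twist":-0.1,"fingers":0},{"translation":[-0.11,0.03,0],"twist":-0.15,"fingers":0},{"translation":[-0.15,0.041,0],"twist":-0.197,"fingers":0},{"translation":[-0.185,0.05,0],"twist":-0.197,"fingers":0},{"translation":[-0.204,0.056,0],"twist":-0.197,"fingers":0},{"translation":[-0.204,0.056,0],"twist":-0.197,"fingers":0},{"translation":[-0.204,0.056,0],"twist":-0.197,"fingers":0},{"translation":[-0.204,0.056,0.03],"twist":-0.197,"fingers":0},{"translation":[-0.204,0.056,0.06],"twist":-0.197,"fingers":0},{"translation":[-0.204,0.056,0.09],"twist":-0.197,"fingers":0},{"translation":[-0.204,0.056,0.105],"twist":-0.197,"fingers":0},{"translation":[-0.204,0.056,0.109],"twist":-0.197,"fingers":0},{"translation":[-0.204,0.056,0.109],"twist":-0.197,"fingers":0},{"translation":[-0.204,0.056,0.109],"twist":-0.197,"fingers":0}]' 20
python3 - <<'E'
from h import *
im=snap('scene','s4')['color'];cv2.imwrite('pics/s4c.png',cv2.resize(im[150:330,140:400],None,fx=2,fy=2))
go((.6354,-.0621,.058,185.3))
E
```

```text
t: 11.75
ee_pos: [0.6361, -0.0621, 0.0611]
orientation: [-180.0, 0.1, -174.7]
force: [0.4, 0.4, -0.9]
gripper_width: 0.034
grip_force: 20.0
[0.0007, -0.0, 0.0031] tw -0.0 rows 0.1
```

View pics/s4c.png

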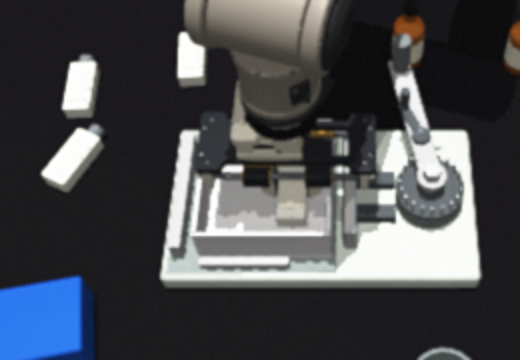

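The cartridge is inside the carrier, and B, C and D are where they were. I'll release it and move to B.

```bash
python3 -m inch '[{"translation":[0,0,0.003],"twist":0,"fingers":0},{"translation":[0,0,0.003],"twist":0,"fingers":0.041},{"translation":[0,0,0.003],"twist":0,"fingers":0.041},{"translation":[0,0,0.003],"twist":0,"fingers":0.041},{"translation":[0,0,0.003],"twist":0,"fingers":0.041},{"translation":[0,0,-0.03],"twist":0,"fingers":0.041},{"translation":[0,0,-0.07],"twist":0,"fingers":0.041},{"translation":[0,0,-0.11],"twist":0,"fingers":0.05},{"translation":[0,0,-0.11],"twist":0,"fingers":0.06},{"translation":[0,0,-0.11],"twist":0,"fingers":0.06}]' 20
python3 - <<'E'
from h import *
carts('t4')
go((.4249,-.2342,.1,191.3),(.4249,-.2342,.022,191.3))
E
```

```text
t: 12.8
ee_pos: [0.6357, -0.0618, 0.1707]
orientation: [-180.0, 0.1, -174.7]
force: [-0.4, 1.3, -1.3]
gripper_width: 0.0582
grip_force: 0.0
blob [451.9 174.6] 437 [ 0.6006 -0.3441]
blob [467.2 215.5] 458 [ 0.4943 -0.3661]
blob [416.2 246.6] 483 [ 0.4296 -0.2316]
[0.225, -0.1524, 0.0692] tw -0.105 rows 5.6
[0.225, -0.1524, 0.1472] tw -0.105 rows 6.2
```

```bash
python3 -m inch '[{"translation":[0.036,-0.024,0],"twist":-0.05,"fingers":0.06},{"translation":[0.075,-0.05,0],"twist":-0.105,"fingers":0.06},{"translation":[0.115,-0.078,0],"twist":-0.105,"fingers":0.06},{"translation":[0.155,-0.105,0],"twist":-0.105,"fingers":0.06},{"translation":[0.195,-0.132,0.01],"twist":-0.105,"fingers":0.06},{"translation":[0.225,-0.152,0.03],"twist":-0.105,"fingers":0.06},{"translation":[0.225,-0.152,0.06],"twist":-0.105,"fingers":0.06},{"translation":[0.225,-0.152,0.09],"twist":-0.105,"fingers":0.06},{"translation":[0.225,-0.152,0.11],"twist":-0.105,"fingers":0.06},{"translation":[0.225,-0.152,0.13],"twist":-0.105,"fingers":0.06},{"translation":[0.225,-0.152,0.147],"twist":-0.105,"fingers":0.06},{"translation":[0.225,-0.152,0.147],"twist":-0.105,"fingers":0.06},{"translation":[0.225,-0.152,0.147],"twist":-0.105,"fingers":0.06},{"translation":[0.225,-0.152,0.147],"twist":-0.105,"fingers":0.0},{"translation":[0.225,-0.152,0.147],"twist":-0.105,"fingers":0.0},{"translation":[0.225,-0.152,0.147],"twist":-0.105,"fingers":0.0},{"translation":[0.225,-0.152,0.147],"twist":-0.105,"fingers":0.0},{"translation":[0.225,-0.152,0.147],"twist":-0.105,"fingers":0.0}]' 20
python3 - <<'E'
from h import *
go((.4249,-.2342,.17,191.3),(.6406,-.1179,.17,185.3),(.6406,-.1179,.058,185.3))
E
```

```text
t: 14.65
ee_pos: [0.4255, -0.2339, 0.0232]
orientation: [-180.0, 0.0, -168.7]
force: [-0.1, 1.1, 5.6]
gripper_width: 0.0339
grip_force: 20.0
[0.0006, -0.0002, -0.1468] tw 0.0 rows 2.9
[-0.2337, 0.0716, -0.1468] tw 0.105 rows 5.7
[-0.2337, 0.0716, -0.0348] tw 0.105 rows 4.9
```

```bash
python3 -m inch '[{"translation":[0,0,-0.03],"twist":0,"fingers":0},{"translation":[0,0,-0.07],"twist":0,"fingers":0},{"translation":[0,0,-0.11],"twist":0,"fingers":0},{"translation":[-0.02,0.006,-0.147],"twist":0.02,"fingers":0},{"translation":[-0.06,0.018,-0.147],"twist":0.05,"fingers":0},{"translation":[-0.1,0.03,-0.147],"twist":0.105,"fingers":0},{"translation":[-0.14,0.043,-0.147],"twist":0.105,"fingers":0},{"translation":[-0.18,0.055,-0.147],"twist":0.105,"fingers":0},{"translation":[-0.215,0.066,-0.147],"twist":0.105,"fingers":0},{"translation":[-0.234,0.072,-0.147],"twist":0.105,"fingers":0},{"translation":[-0.234,0.072,-0.147],"twist":0.105,"fingers":0},{"translation":[-0.234,0.072,-0.147],"twist":0.105,"fingers":0},{"translation":[-0.234,0.072,-0.11],"twist":0.105,"fingers":0},{"translation":[-0.234,0.072,-0.07],"twist":0.105,"fingers":0},{"translation":[-0.234,0.072,-0.045],"twist":0.105,"fingers":0},{"translation":[-0.234,0.072,-0.035],"twist":0.105,"fingers":0},{"translation":[-0.234,0.072,-0.034],"twist":0.105,"fingers":0},{"translation":[-0.234,0.072,-0.034],"twist":0.105,"fingers":0},{"translation":[-0.234,0.072,-0.034],"twist":0.105,"fingers":0}]' 20
python3 -m inch '[{"translation":[0,0,0],"twist":0,"fingers":0.041},{"translation":[0,0,0],"twist":0,"fingers":0.041},{"translation":[0,0,0],"twist":0,"fingers":0.041},{"translation":[0,0,0],"twist":0,"fingers":0.041},{"translation":[0,0,-0.03],"twist":0,"fingers":0.041},{"translation":[0,0,-0.07],"twist":0,"fingers":0.041},{"translation":[0,0,-0.11],"twist":0,"fingers":0.05},{"translation":[0,0,-0.11],"twist":0,"fingers":0.06},{"translation":[0,0,-0.11],"twist":0,"fingers":0.06}]' 20
python3 - <<'E'
from h import *
carts('t5')
go((.4879,-.3674,.17,191.8),(.4879,-.3674,.022,191.8))
E
```

```text
t: 16.55
ee_pos: [0.6407, -0.118, 0.0577]
orientation: [-180.0, 0.1, -174.8]
force: [-0.7, 0.2, 0.2]
gripper_width: 0.034
grip_force: 20.0
t: 17.45
ee_pos: [0.641, -0.1175, 0.1678]
orientation: [-180.0, 0.1, -174.7]
force: [0.0, -0.3, 0.0]
gripper_width: 0.0582
grip_force: 0.0
blob [408.9 160. ] 381 [ 0.6478 -0.2424]
blob [470.7 172.4] 417 [ 0.6021 -0.3917]
blob [467.3 215.2] 437 [ 0.495  -0.3664]
[0.1748, -0.2351, -0.0038] tw -0.114 rows 5.9
[0.1748, -0.2351, 0.1442] tw -0.114 rows 6.5
```

Cartridge D has been knocked to about (471,172) and C is unmoved. I'll pick C.

```bash
python3 -m inch '[{"translation":[0.026,-0.035,0],"twist":-0.05,"fingers":0.06},{"translation":[0.054,-0.072,0],"twist":-0.114,"fingers":0.06},{"translation":[0.083,-0.112,0],"twist":-0.114,"fingers":0.06},{"translation":[0.113,-0.152,0],"twist":-0.114,"fingers":0.06},{"translation":[0.143,-0.192,0],"twist":-0.114,"fingers":0.06},{"translation":[0.165,-0.222,0.01],"twist":-0.114,"fingers":0.06},{"translation":[0.175,-0.235,0.04],"twist":-0.114,"fingers":0.06},{"translation":[0.175,-0.235,0.08],"twist":-0.114,"fingers":0.06},{"translation":[0.175,-0.235,0.11],"twist":-0.114,"fingers":0.06},{"translation":[0.175,-0.235,0.13],"twist":-0.114,"fingers":0.06},{"translation":[0.175,-0.235,0.144],"twist":-0.114,"fingers":0.06},{"translation":[0.175,-0.235,0.144],"twist":-0.114,"fingers":0.06},{"translation":[0.175,-0.235,0.144],"twist":-0.114,"fingers":0.06},{"translation":[0.175,-0.235,0.144],"twist":-0.114,"fingers":0.0},{"translation":[0.175,-0.235,0.144],"twist":-0.114,"fingers":0.0},{"translation":[0.175,-0.235,0.144],"twist":-0.114,"fingers":0.0},{"translation":[0.175,-0.235,0.144],"twist":-0.114,"fingers":0.0},{"translation":[0.175,-0.235,0.144],"twist":-0.114,"fingers":0.0}]' 20
python3 - <<'E'
from h import *
c=np.array([.638,-.09]);a=np.radians(5.3);X=np.array([np.cos(a),np.sin(a)])
for s in(-.028,.028):
  p=c+s*X;print(p)
  for yw in(95.3,275.3): go((*p,.19,yw),(*p,.084,yw))
print(robot.state()['joint_positions'])
E
```

```text
t: 19.3
ee_pos: [0.4882, -0.3676, 0.0233]
orientation: [-180.0, 0.0, -168.2]
force: [-0.9, 1.1, 4.4]
gripper_width: 0.0339
grip_force: 19.7
[ 0.61011971 -0.09258638]
[-0.1756, 0.2442, -0.1667] tw 1.685 rows 11.2
[-0.1756, 0.2442, -0.0607] tw 1.685 rows 11.2
[-0.1756, 0.2442, -0.1667] tw -1.457 rows 9.7
[-0.1756, 0.2442, -0.0607] tw -1.457 rows 9.7
[ 0.66588029 -0.08741362]
[-0.2313, 0.2379, -0.1667] tw 1.685 rows 11.2
[-0.2313, 0.2379, -0.0607] tw 1.685 rows 11.2
[-0.2313, 0.2379, -0.1667] tw -1.457 rows 9.7
[-0.2313, 0.2379, -0.0607] tw -1.457 rows 9.7
[-4.41620389e+01  4.21054404e+01  8.66880453e+01  1.07104872e-02
  5.11657449e+01 -1.45985164e+02]
```

```bash
python3 -m inch '[{"translation":[0,0,-0.03],"twist":0,"fingers":0},{"translation":[0,0,-0.07],"twist":0,"fingers":0},{"translation":[0,0,-0.11],"twist":0,"fingers":0},{"translation":[0,0,-0.15],"twist":0.1,"fingers":0},{"translation":[-0.02,0.02,-0.167],"twist":0.24,"fingers":0},{"translation":[-0.04,0.041,-0.167],"twist":0.38,"fingers":0},{"translation":[-0.06,0.062,-0.167],"twist":0.52,"fingers":0},{"translation":[-0.08,0.082,-0.167],"twist":0.66,"fingers":0},{"translation":[-0.1,0.103,-0.167],"twist":0.8,"fingers":0},{"translation":[-0.12,0.123,-0.167],"twist":0.94,"fingers":0},{"translation":[-0.14,0.144,-0.167],"twist":1.08,"fingers":0},{"translation":[-0.16,0.165,-0.167],"twist":1.22,"fingers":0},{"translation":[-0.18,0.185,-0.167],"twist":1.36,"fingers":0},{"translation":[-0.2,0.206,-0.167],"twist":1.5,"fingers":0},{"translation":[-0.22,0.226,-0.167],"twist":1.63,"fingers":0},{"translation":[-0.231,0.238,-0.167],"twist":1.685,"fingers":0},{"translation":[-0.231,0.238,-0.167],"twist":1.685,"fingers":0},{"translation":[-0.231,0.238,-0.167],"twist":1.685,"fingers":0},{"translation":[-0.231,0.238,-0.167],"twist":1.685,"fingers":0}]' 20
python3 - <<'E'
from h import *
go((.6659,-.0874,.083,95.3))
im=snap('scene','s6')['color'];im2=snap('top','t6')['color']
cv2.imwrite('pics/c6.png',np.hstack([cv2.resize(im[150:330,140:340],None,fx=2,fy=2),cv2.resize(im2[100:280,300:500],None,fx=2,fy=2)]))
E
```

```text
t: 21.2
ee_pos: [0.6649, -0.0883, 0.1896]
orientation: [-180.0, 0.0, 95.3]
force: [1.1, -0.3, -0.2]
gripper_width: 0.0342
grip_force: 19.7
[0.0008, 0.0011, 0.1066] tw -0.0 rows 2.1
```

View pics/c6.png

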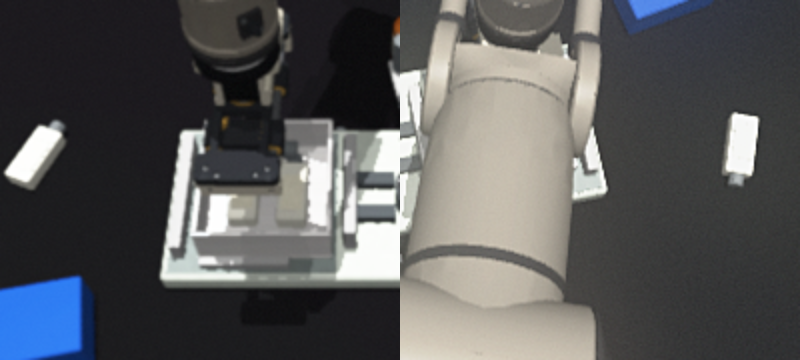

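Two cartridges lie parallel in the carrier, and C hangs over its spot. I'll set it crosswise on top.

```bash
python3 -m inch '[{"translation":[0.001,0.001,0.03],"twist":0,"fingers":0},{"translation":[0.001,0.001,0.06],"twist":0,"fingers":0},{"translation":[0.001,0.001,0.085],"twist":0,"fingers":0},{"translation":[0.001,0.001,0.1],"twist":0,"fingers":0},{"translation":[0.001,0.001,0.106],"twist":0,"fingers":0},{"translation":[0.001,0.001,0.106],"twist":0,"fingers":0},{"translation":[0.001,0.001,0.106],"twist":0,"fingers":0},{"translation":[0.001,0.001,0.106],"twist":0,"fingers":0.041},{"translation":[0.001,0.001,0.106],"twist":0,"fingers":0.041},{"translation":[0.001,0.001,0.106],"twist":0,"fingers":0.041},{"translation":[0.001,0.001,0.106],"twist":0,"fingers":0.041},{"translation":[0.001,0.001,0.07],"twist":0,"fingers":0.041},{"translation":[0.001,0.001,0.03],"twist":0,"fingers":0.041},{"translation":[0.001,0.001,0],"twist":0,"fingers":0.06},{"translation":[0.001,0.001,0],"twist":0,"fingers":0.06}]' 20
python3 - <<'E'
from h import *
carts('t7')
P=lambda u,v,z: px('t6',u,v,z)[:2]
im=cv2.imread('pics/t6.png'); g=cv2.cvtColor(im,cv2.COLOR_BGR2GRAY)[140:200,455:490]
ys,xs=np.nonzero(g>130); print(xs.min()+455,xs.max()+455,ys.min()+140,ys.max()+140)
pts=np.array([P(u+455,v+140,.022) for u,v in zip(xs,ys)],np.float32)*1000
(c,wh,an)=cv2.minAreaRect(pts); b=cv2.boxPoints((c,wh,an)); print(c,wh,an,b.round(1).tolist())
go((.602,-.392,.19,170))
E
```

```text
t: 22.8
ee_pos: [0.6686, -0.0866, 0.1955]
orientation: [179.5, 0.2, 95.3]
force: [0.0, -0.4, 0.4]
gripper_width: 0.0526
grip_force: 0.0
blob [470.5 172.5] 437 [ 0.6019 -0.3912]
462 479 156 192
(597.441650390625, -388.95806884765625) (35.465457916259766, 91.70594787597656) 74.37677764892578 [[548.5, -393.70001220703125], [636.7999877929688, -418.3999938964844], [646.4000244140625, -384.20001220703125], [558.0999755859375, -359.5]]
[-0.2983, -0.0933, 0.0025] tw -1.304 rows 8.7
```

```bash
python3 -m inch '[{"translation":[-0.04,-0.013,0],"twist":-0.14,"fingers":0.06},{"translation":[-0.08,-0.026,0],"twist":-0.28,"fingers":0.06},{"translation":[-0.12,-0.039,0],"twist":-0.42,"fingers":0.06},{"translation":[-0.16,-0.052,0],"twist":-0.56,"fingers":0.06},{"translation":[-0.2,-0.065,0],"twist":-0.7,"fingers":0.06},{"translation":[-0.24,-0.078,0],"twist":-0.84,"fingers":0.06},{"translation":[-0.27,-0.088,0],"twist":-0.98,"fingers":0.06},{"translation":[-0.295,-0.097,0],"twist":-1.1,"fingers":0.06},{"translation":[-0.295,-0.097,0],"twist":-1.2,"fingers":0.06},{"translation":[-0.295,-0.097,0],"twist":-1.2,"fingers":0.06},{"translation":[-0.295,-0.097,0],"twist":-1.2,"fingers":0.06},{"translation":[-0.295,-0.097,0],"twist":-1.2,"fingers":0.06}]' 20
python3 - <<'E'
from h import *
im=snap('wrist','w8')['color']
o=np.array([.598,-.389]);a=np.radians(164.4);d=np.array([np.cos(a),np.sin(a)])
print([proj('w8',[*(o+s*d),.024]).round(0).tolist() for s in(-.045,0,.031)])
g=cv2.cvtColor(im,cv2.COLOR_BGR2GRAY)[:235,220:420]; n,l,s,c=cv2.connectedComponentsWithStats((g>130).astype(np.uint8))
for i in range(1,n):
    if s[i][4]>800:
        ys,xs=np.nonzero(l==i); pts=np.array([px('w8',u+220,v,.024)[:2] for u,v in zip(xs,ys)],np.float32)*1000
        print(s[i],cv2.minAreaRect(pts),cv2.boxPoints(cv2.minAreaRect(pts)).round(1).tolist())
go((*o,.022,164.4)); cv2.imwrite('pics/w8c.png',im)
im=snap('top','t8')['color']
E
```

```text
t: 24.05
ee_pos: [0.597, -0.3879, 0.1891]
orientation: [180.0, -0.1, 164.0]
force: [-0.3, 0.5, 0.4]
gripper_width: 0.0598
grip_force: 0.0
[[316.0, 232.0], [315.0, 191.0], [315.0, 160.0]]
[  78  147   35   85 2382] ((597.900146484375, -389.1112060546875), (34.35631561279297, 88.56896209716797), 73.96075439453125) [[550.5999755859375, -393.3999938964844], [635.7000122070312, -417.8999938964844], [645.2000122070312, -384.79998779296875], [560.0999755859375, -360.3999938964844]]
[-0.0012, -0.0008, 0.1673] tw -0.007 rows 3.3
```

View pics/w8c.png

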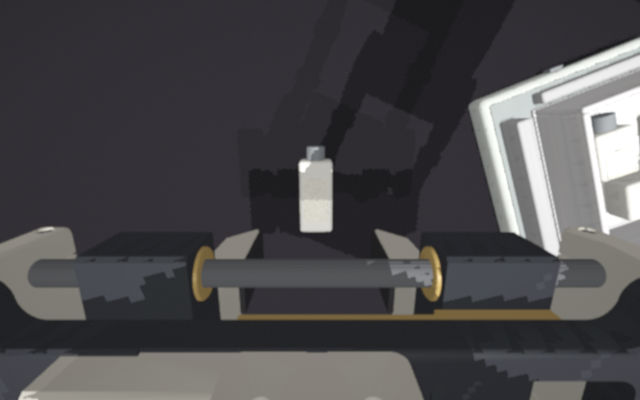

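Cartridge D sits centred between the fingers, with its body from (316,158) to (316,232), matching the estimate. I'll pick it.

```bash
python3 -m inch '[{"translation":[-0.001,-0.001,0.04],"twist":0,"fingers":0.06},{"translation":[-0.001,-0.001,0.08],"twist":0,"fingers":0.06},{"translation":[-0.001,-0.001,0.12],"twist":0,"fingers":0.06},{"translation":[-0.001,-0.001,0.145],"twist":0,"fingers":0.06},{"translation":[-0.001,-0.001,0.16],"twist":0,"fingers":0.06},{"translation":[-0.001,-0.001,0.167],"twist":0,"fingers":0.06},{"translation":[-0.001,-0.001,0.167],"twist":0,"fingers":0.06},{"translation":[-0.001,-0.001,0.167],"twist":0,"fingers":0.0},{"translation":[-0.001,-0.001,0.167],"twist":0,"fingers":0.0},{"translation":[-0.001,-0.001,0.167],"twist":0,"fingers":0.0},{"translation":[-0.001,-0.001,0.167],"twist":0,"fingers":0.0},{"translation":[-0.001,-0.001,0.167],"twist":0,"fingers":0.0},{"translation":[-0.001,-0.001,0.14],"twist":0,"fingers":0.0},{"translation":[-0.001,-0.001,0.1],"twist":0,"fingers":0.0},{"translation":[-0.001,-0.001,0.06],"twist":0,"fingers":0.0},{"translation":[-0.001,-0.001,0.02],"twist":0,"fingers":0.0},{"translation":[-0.001,-0.001,0],"twist":0,"fingers":0.0},{"translation":[-0.001,-0.001,0],"twist":0,"fingers":0.0},{"translation":[-0.001,-0.001,0],"twist":0,"fingers":0.0}]' 20
python3 - <<'E'
from h import *
go((.6101,-.0926,.19,95.3),(.6101,-.0926,.083,95.3))
E
```

```text
t: 26.05
ee_pos: [0.5972, -0.3898, 0.1886]
orientation: [180.0, -0.1, 164.0]
force: [0.5, 0.3, -1.4]
gripper_width: 0.0339
grip_force: 20.0
[0.0693, 0.2893, -0.0014] tw 1.2 rows 8.0
[0.0693, 0.2893, 0.1056] tw 1.2 rows 8.0
```

```bash
python3 -m inch '[{"translation":[0.006,0.025,0],"twist":0.1,"fingers":0},{"translation":[0.014,0.06,0],"twist":0.24,"fingers":0},{"translation":[0.023,0.095,0],"twist":0.38,"fingers":0},{"translation":[0.031,0.13,0],"twist":0.52,"fingers":0},{"translation":[0.04,0.165,0],"twist":0.66,"fingers":0},{"translation":[0.048,0.2,0],"twist":0.8,"fingers":0},{"translation":[0.056,0.235,0],"twist":0.94,"fingers":0},{"translation":[0.064,0.265,0],"twist":1.08,"fingers":0},{"translation":[0.07,0.289,0],"twist":1.2,"fingers":0},{"translation":[0.07,0.289,0],"twist":1.2,"fingers":0},{"translation":[0.07,0.289,0],"twist":1.2,"fingers":0},{"translation":[0.07,0.289,0],"twist":1.2,"fingers":0},{"translation":[0.07,0.289,0.03],"twist":1.2,"fingers":0},{"translation":[0.07,0.289,0.06],"twist":1.2,"fingers":0},{"translation":[0.07,0.289,0.085],"twist":1.2,"fingers":0},{"translation":[0.07,0.289,0.1],"twist":1.2,"fingers":0},{"translation":[0.07,0.289,0.104],"twist":1.2,"fingers":0},{"translation":[0.07,0.289,0.104],"twist":1.2,"fingers":0},{"translation":[0.07,0.289,0.104],"twist":1.2,"fingers":0}]' 20
python3 - <<'E'
from h import *
go((.6091,-.0927,.083,95.3))
E
```

```text
t: 27.95
ee_pos: [0.6099, -0.0936, 0.0863]
orientation: [180.0, 0.0, 95.2]
force: [0.8, -0.4, -1.3]
gripper_width: 0.0335
grip_force: 20.0
[0.001, -0.0007, 0.0033] tw -0.001 rows 0.1
```

```bash
python3 -m inch '[{"translation":[0.001,-0.001,0.003],"twist":0,"fingers":0},{"translation":[0.001,-0.001,0.003],"twist":0,"fingers":0},{"translation":[0.001,-0.001,0.003],"twist":0,"fingers":0.037},{"translation":[0.001,-0.001,0.003],"twist":0,"fingers":0.037},{"translation":[0.001,-0.001,0.003],"twist":0,"fingers":0.037},{"translation":[0.001,-0.001,0.003],"twist":0,"fingers":0.037},{"translation":[0.001,-0.001,-0.03],"twist":0,"fingers":0.037},{"translation":[0.001,-0.001,-0.07],"twist":0,"fingers":0.037},{"translation":[0.001,-0.001,-0.1],"twist":0,"fingers":0.037},{"translation":[0.001,-0.001,-0.1],"twist":0,"fingers":0.0},{"translation":[0.001,-0.001,-0.1],"twist":0,"fingers":0.0},{"translation":[0.001,-0.001,-0.1],"twist":0,"fingers":0.0}]' 20
python3 - <<'E'
from h import *
go((.39,-.02,.19,107.7),(.545,.02,.19,107.7),(.545,.02,.12,107.7))
a=snap('scene','s9')['color']
cv2.imwrite('pics/c9.png',cv2.resize(a[150:310,200:400],None,fx=3,fy=3,interpolation=cv2.INTER_CUBIC))
E
```

```text
t: 29.15
ee_pos: [0.6075, -0.0918, 0.1841]
orientation: [-179.8, -0.1, 95.3]
force: [0.2, -0.5, 0.5]
gripper_width: 0.0175
grip_force: 0.0
[0.0915, -0.21, -0.0059] tw -0.217 rows 4.6
[0.1171, -0.0519, -0.0059] tw -0.217 rows 2.6
[0.1171, -0.0519, 0.0641] tw -0.217 rows 2.9
```

View pics/c9.png

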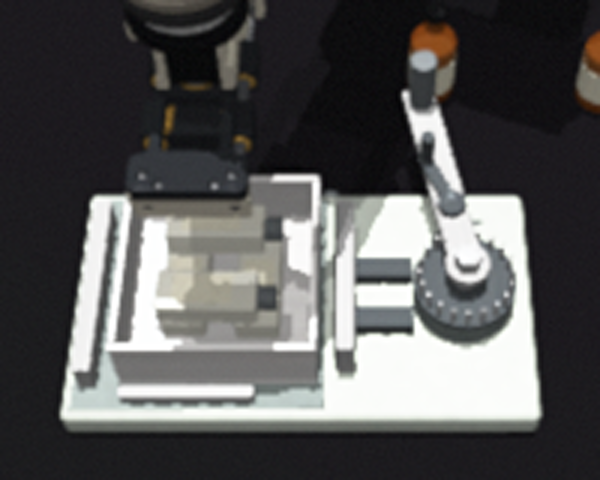

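All four cartridges are inside the carrier, two below and two crosswise on top. The lever post (crop 427,140) is on the carrier side of the bar. Next I'll push it over.

```bash
python3 -m inch '[{"translation":[0.03,-0.015,-0.006],"twist":-0.07,"fingers":0},{"translation":[0.06,-0.028,-0.006],"twist":-0.14,"fingers":0},{"translation":[0.09,-0.041,-0.006],"twist":-0.217,"fingers":0},{"translation":[0.117,-0.053,-0.006],"twist":-0.217,"fingers":0},{"translation":[0.117,-0.053,-0.006],"twist":-0.217,"fingers":0},{"translation":[0.117,-0.053,-0.006],"twist":-0.217,"fingers":0},{"translation":[0.117,-0.053,-0.006],"twist":-0.217,"fingers":0}]' 20
python3 - <<'E'
from h import *
print(px('s9',342.3,196.7,.125),px('s9',341,171,.143),px('s9',200+466/3,150+262/3,.092))
a=np.array([.624,.095]);g=px('s9',341,171,.143)[:2]
go((.548,.022,.12,107.7)); snap('top','t10')
E
```

```text
t: 29.9
ee_pos: [0.5454, 0.0188, 0.1911]
orientation: [-180.0, -0.0, 107.7]
force: [-0.4, 0.1, -0.0]
gripper_width: 0.0003
grip_force: 0.0
[0.54272722 0.05891915 0.125     ] [0.48196444 0.05108739 0.143     ] [0.62792209 0.09527783 0.092     ]
[0.0022, 0.0034, 0.0711] tw -0.001 rows 1.4
```

```bash
python3 -m inch '[{"translation":[0.002,0.003,0.035],"twist":0,"fingers":0},{"translation":[0.002,0.003,0.06],"twist":0,"fingers":0},{"translation":[0.002,0.003,0.071],"twist":0,"fingers":0},{"translation":[0.002,0.003,0.071],"twist":0,"fingers":0},{"translation":[0.002,0.003,0.071],"twist":0,"fingers":0},{"translation":[0.012,0.003,0.071],"twist":0,"fingers":0},{"translation":[0.02,0.003,0.071],"twist":0,"fingers":0},{"translation":[0.027,0.003,0.071],"twist":0,"fingers":0},{"translation":[0.032,0.003,0.071],"twist":0,"fingers":0},{"translation":[0.036,0.003,0.071],"twist":0,"fingers":0},{"translation":[0.04,0.003,0.071],"twist":0,"fingers":0},{"translation":[0.043,0.003,0.071],"twist":0,"fingers":0},{"translation":[0.046,0.003,0.071],"twist":0,"fingers":0},{"translation":[0.046,0.003,0.071],"twist":0,"fingers":0},{"translation":[0.046,0.003,0.071],"twist":0,"fingers":0}]' 20
python3 -m inch '[{"translation":[-0.02,0,0],"twist":0,"fingers":0},{"translation":[-0.04,0,0],"twist":0,"fingers":0},{"translation":[-0.04,0,-0.04],"twist":0,"fingers":0},{"translation":[-0.04,0,-0.07],"twist":0,"fingers":0},{"translation":[-0.08,0,-0.07],"twist":0,"fingers":0},{"translation":[-0.12,0,-0.07],"twist":0,"fingers":0},{"translation":[-0.12,0,-0.07],"twist":0,"fingers":0.06},{"translation":[-0.12,0,-0.07],"twist":0,"fingers":0.06}]' 20
python3 - <<'E'
from h import *
a=snap('scene','s11')['color'];b=snap('top','t11')['color']
R=lambda i:cv2.resize(i,None,fx=4,fy=4,interpolation=cv2.INTER_CUBIC)
cv2.imwrite('pics/c11.png',np.hstack([R(a[150:280,300:395]),R(b[150:280,230:325])]))
E
```

```text
t: 31.45
ee_pos: [0.534, 0.0643, 0.1207]
orientation: [180.0, -0.0, 107.7]
force: [-0.3, -1.0, -0.4]
gripper_width: 0.0001
grip_force: 0.0
t: 32.25
ee_pos: [0.5703, -0.0508, 0.1903]
orientation: [-180.0, -0.0, 107.6]
force: [0.7, -0.5, 0.3]
gripper_width: 0.0119
grip_force: 0.0
```

View pics/c11.png

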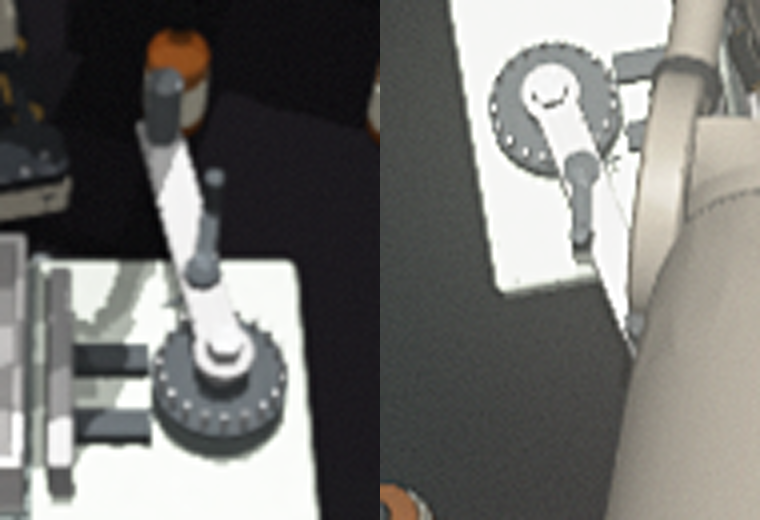

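The lever post now lies on the side away from the carrier, at (215,180) in the left panel, while the grip (163,82) has not moved. Next I'll grasp the grip.

```bash
python3 - <<'E'
from h import *
go((.479,.049,.19,17.5),(.479,.049,.118,17.5))
A=np.array([.625,.095])
for t in(-.65,-.6,-.216,0,.3,.6,.65):
    a=np.radians(185.3)-t;print(t,(A+.155*np.array([np.cos(a),np.sin(a)])).round(4))
E
```

```text
[0.1214, -0.0568, 0.0004] tw 1.574 rows 10.5
[0.1214, -0.0568, 0.0724] tw 1.574 rows 10.5
-0.65 [ 0.5108 -0.0098]
-0.6 [ 0.5057 -0.004 ]
-0.216 [0.4773 0.0479]
0 [0.4707 0.0807]
0.3 [0.4733 0.1269]
0.6 [0.4895 0.1703]
0.65 [0.4935 0.177 ]
```

```bash
python3 -m inch '[{"translation":[0.02,-0.009,0],"twist":0.14,"fingers":0.06},{"translation":[0.04,-0.019,0],"twist":0.28,"fingers":0.06},{"translation":[0.06,-0.028,0],"twist":0.42,"fingers":0.06},{"translation":[0.08,-0.037,0],"twist":0.56,"fingers":0.06},{"translation":[0.1,-0.047,0],"twist":0.7,"fingers":0.06},{"translation":[0.121,-0.057,0],"twist":0.84,"fingers":0.06},{"translation":[0.121,-0.057,0],"twist":0.98,"fingers":0.06},{"translation":[0.121,-0.057,0],"twist":1.12,"fingers":0.06},{"translation":[0.121,-0.057,0],"twist":1.26,"fingers":0.06},{"translation":[0.121,-0.057,0],"twist":1.4,"fingers":0.06},{"translation":[0.121,-0.057,0],"twist":1.54,"fingers":0.06},{"translation":[0.121,-0.057,0],"twist":1.574,"fingers":0.06},{"translation":[0.121,-0.057,0],"twist":1.574,"fingers":0.06},{"translation":[0.121,-0.057,0],"twist":1.574,"fingers":0.06},{"translation":[0.121,-0.057,0.03],"twist":1.574,"fingers":0.06},{"translation":[0.121,-0.057,0.06],"twist":1.574,"fingers":0.06},{"translation":[0.121,-0.057,0.073],"twist":1.574,"fingers":0.06},{"translation":[0.121,-0.057,0.073],"twist":1.574,"fingers":0.06},{"translation":[0.121,-0.057,0.073],"twist":1.574,"fingers":0.06}]' 20
python3 -m inch '[{"translation":[0,0,0],"twist":0,"fingers":0.03},{"translation":[0,0,0],"twist":0,"fingers":0.03},{"translation":[0,0,0],"twist":0,"fingers":0.0},{"translation":[0,0,0],"twist":0,"fingers":0.0},{"translation":[0,0,0],"twist":0,"fingers":0.0},{"translation":[0,0,0],"twist":0,"fingers":0.0}]' 15
python3 - <<'E'
from h import *
print(robot.state()['wrist_torque'])
A=np.array([.625,.095])
for t in(-.1,0,.1,.2,.3,.4,.5,.6,.63):
    a=np.radians(185.3)-t;p=A+.155*np.array([np.cos(a),np.sin(a)]); go((*p,.118,5.3-np.degrees(t)))
E
```

```text
t: 34.25
ee_pos: [0.4796, 0.0481, 0.1181]
orientation: [-180.0, -0.0, 17.6]
force: [-0.1, -0.3, 0.1]
gripper_width: 0.0601
grip_force: 0.0
t: 34.85
ee_pos: [0.4793, 0.0481, 0.1179]
orientation: [-180.0, -0.0, 17.5]
force: [-0.4, 2.2, 3.5]
gripper_width: 0.0216
grip_force: 15.0
[0.21268524 0.35906704 0.00127873]
[-0.0009, -0.0183, -0.0001] tw 0.113 rows 0.8
[0.0016, -0.0336, -0.0001] tw 0.213 rows 1.4
[0.0056, -0.0486, -0.0001] tw 0.313 rows 2.1
[0.0111, -0.0631, -0.0001] tw 0.413 rows 2.8
[0.0181, -0.0769, -0.0001] tw 0.513 rows 3.4
[0.0263, -0.09, -0.0001] tw 0.613 rows 4.1
[0.0359, -0.1022, -0.0001] tw 0.713 rows 4.8
[0.0466, -0.1134, -0.0001] tw 0.813 rows 5.4
[0.05, -0.1166, -0.0001] tw 0.843 rows 5.6
```

```bash
python3 -m inch '[{"translation":[-0.001,-0.018,0],"twist":0.11,"fingers":0},{"translation":[0.002,-0.034,0],"twist":0.21,"fingers":0},{"translation":[0.006,-0.049,0],"twist":0.31,"fingers":0},{"translation":[0.011,-0.063,0],"twist":0.41,"fingers":0},{"translation":[0.018,-0.077,0],"twist":0.51,"fingers":0},{"translation":[0.026,-0.09,0],"twist":0.61,"fingers":0},{"translation":[0.036,-0.102,0],"twist":0.71,"fingers":0},{"translation":[0.047,-0.113,0],"twist":0.81,"fingers":0},{"translation":[0.05,-0.117,0],"twist":0.84,"fingers":0},{"translation":[0.05,-0.117,0],"twist":0.84,"fingers":0}]' 15
python3 - <<'E'
from h import *
A=np.array([.625,.095]);s=robot.state();d=np.array(s['ee_pos'][:2])-A
print('ang',np.radians(185.3)-np.arctan2(d[1],d[0])%(2*np.pi),'r',np.hypot(*d))
for t in(.5,.35,.2,.05,-.1,-.25,-.4,-.55,-.62):
    a=np.radians(185.3)-t;p=A+.155*np.array([np.cos(a),np.sin(a)]); go((*p,.118,5.3-np.degrees(t)))
E
```

```text
t: 35.85
ee_pos: [0.4922, 0.1747, 0.1179]
orientation: [180.0, -0.0, -30.6]
force: [-0.3, -1.8, 2.5]
gripper_width: 0.0219
grip_force: 15.0
ang 0.6331316248253369 r 0.1549113554531028
[0.0011, 0.0206, -0.0001] tw -0.127 rows 0.8
[0.0058, 0.0433, -0.0001] tw -0.277 rows 1.8
[0.0138, 0.0651, -0.0001] tw -0.427 rows 2.8
[0.025, 0.0855, -0.0001] tw -0.577 rows 3.8
[0.0391, 0.104, -0.0001] tw -0.727 rows 4.8
[0.0557, 0.1201, -0.0001] tw -0.877 rows 5.8
[0.0747, 0.1336, -0.0001] tw -1.027 rows 6.8
[0.0954, 0.1441, -0.0001] tw -1.177 rows 7.8
[0.1055, 0.1479, -0.0001] tw -1.247 rows 8.3
```

```bash
python3 -m inch '[{"translation":[0.001,0.021,0],"twist":-0.127,"fingers":0},{"translation":[0.006,0.043,0],"twist":-0.277,"fingers":0},{"translation":[0.014,0.065,0],"twist":-0.427,"fingers":0},{"translation":[0.025,0.0855,0],"twist":-0.577,"fingers":0},{"translation":[0.039,0.104,0],"twist":-0.727,"fingers":0},{"translation":[0.056,0.12,0],"twist":-0.877,"fingers":0},{"translation":[0.075,0.1335,0],"twist":-1.027,"fingers":0},{"translation":[0.095,0.144,0],"twist":-1.177,"fingers":0},{"translation":[0.1055,0.148,0],"twist":-1.247,"fingers":0},{"translation":[0.1055,0.148,0],"twist":-1.247,"fingers":0},{"translation":[0.095,0.144,0],"twist":-1.177,"fingers":0},{"translation":[0.075,0.1335,0],"twist":-1.027,"fingers":0},{"translation":[0.056,0.12,0],"twist":-0.877,"fingers":0},{"translation":[0.039,0.104,0],"twist":-0.727,"fingers":0},{"translation":[0.025,0.0855,0],"twist":-0.577,"fingers":0},{"translation":[0.014,0.065,0],"twist":-0.427,"fingers":0},{"translation":[0.006,0.043,0],"twist":-0.277,"fingers":0},{"translation":[0.001,0.021,0],"twist":-0.127,"fingers":0},{"translation":[0,0,0],"twist":0,"fingers":0},{"translation":[0,0,0],"twist":0,"fingers":0}]' 15
python3 - <<'E'
from h import *
a=snap('scene','s12')['color'];b=snap('top','t12')['color']
R=lambda i:cv2.resize(i,None,fx=3,fy=3,interpolation=cv2.INTER_CUBIC)
cv2.imwrite('pics/c12.png',np.hstack([R(a[160:290,270:400]),R(b[140:270,230:360])]))
E
```

```text
t: 37.85
ee_pos: [0.4927, 0.1761, 0.118]
orientation: [-179.9, -0.0, -30.5]
force: [-1.4, 2.7, 5.4]
gripper_width: 0.0214
grip_force: 15.0
```

View pics/c12.png

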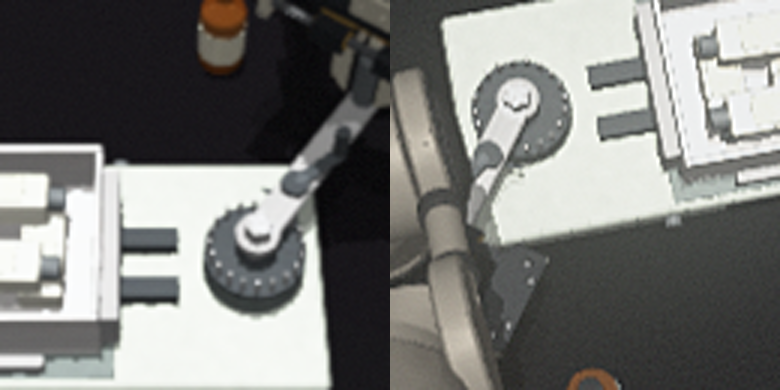

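The jaw has advanced and now meets the carrier, and the lever is still on the clamping side. I'll do more strokes and watch the force.

```bash
for i in 1 2; do python3 -m inch '[{"translation":[0.001,0.021,0],"twist":-0.127,"fingers":0},{"translation":[0.006,0.043,0],"twist":-0.277,"fingers":0},{"translation":[0.014,0.065,0],"twist":-0.427,"fingers":0},{"translation":[0.025,0.0855,0],"twist":-0.577,"fingers":0},{"translation":[0.039,0.104,0],"twist":-0.727,"fingers":0},{"translation":[0.056,0.12,0],"twist":-0.877,"fingers":0},{"translation":[0.075,0.1335,0],"twist":-1.027,"fingers":0},{"translation":[0.095,0.144,0],"twist":-1.177,"fingers":0},{"translation":[0.1055,0.148,0],"twist":-1.247,"fingers":0},{"translation":[0.1055,0.148,0],"twist":-1.247,"fingers":0},{"translation":[0.095,0.144,0],"twist":-1.177,"fingers":0},{"translation":[0.075,0.1335,0],"twist":-1.027,"fingers":0},{"translation":[0.056,0.12,0],"twist":-0.877,"fingers":0},{"translation":[0.039,0.104,0],"twist":-0.727,"fingers":0},{"translation":[0.025,0.0855,0],"twist":-0.577,"fingers":0},{"translation":[0.014,0.065,0],"twist":-0.427,"fingers":0},{"translation":[0.006,0.043,0],"twist":-0.277,"fingers":0},{"translation":[0.001,0.021,0],"twist":-0.127,"fingers":0}]' 15; [ $i = 1 ] && python3 -m inch '[{"translation":[0,0.001,0],"twist":0,"fingers":0}]' 15 ; done
python3 - <<'E'
from h import *
A=np.array([.625,.095]);s=robot.state();d=np.array(s['ee_pos'][:2])-A
print('ang',np.radians(185.3)-np.arctan2(d[1],d[0])%(2*np.pi),'r',np.hypot(*d)); snap('scene','s13')
E
```

```text
t: 39.75
ee_pos: [0.481, 0.1548, 0.1181]
orientation: [179.9, 0.0, -23.5]
force: [1.0, -6.2, 2.9]
gripper_width: 0.0216
grip_force: 15.0
t: 39.85
ee_pos: [0.4815, 0.1557, 0.1181]
orientation: [-180.0, -0.0, -23.2]
force: [-2.3, 2.2, 7.8]
gripper_width: 0.022
grip_force: 15.0
t: 41.65
ee_pos: [0.4715, 0.1342, 0.1171]
orientation: [179.9, 0.3, -16.1]
force: [-2.2, -2.2, 1.2]
gripper_width: 0.0218
grip_force: 15.0
ang 0.34250587023240353 r 0.15847561357996423
```

```bash
python3 - <<'E'
from h import *
A=np.array([.625,.095])
for t in(.42,.5,.56,.6,.63):
    a=np.radians(185.3)-t;p=A+.155*np.array([np.cos(a),np.sin(a)]); go((*p,.118,5.3-np.degrees(t)))
for n in('s12','s13'):
    pass
im=np.hstack([cv2.resize(cv2.imread(f'pics/{n}.png')[190:300,210:400],None,fx=2,fy=3,interpolation=cv2.INTER_CUBIC) for n in('s12','s13')]);cv2.imwrite('pics/c13.png',im)
E
```

```text
[0.0035, -0.0092, -0.0009] tw 0.037 rows 0.2
[0.0045, -0.0216, -0.0009] tw 0.117 rows 0.8
[0.0058, -0.0308, -0.0009] tw 0.177 rows 1.2
[0.0071, -0.0369, -0.0009] tw 0.217 rows 1.4
[0.0081, -0.0414, -0.0009] tw 0.247 rows 1.6
```

View pics/c13.png

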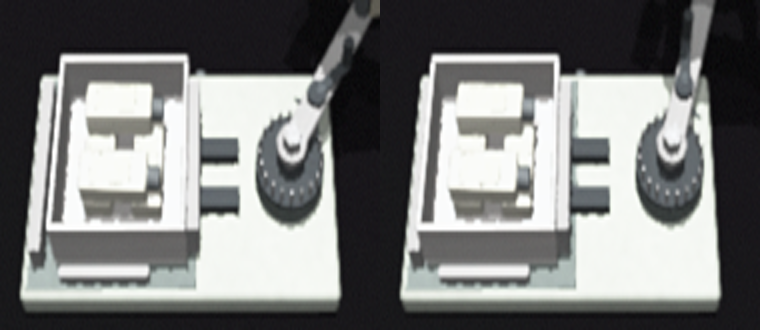

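The carrier is now practically against the end stop, at the left edge near (425,90) in the right panel. I'll finish the forward stroke and watch for a stall.

```bash
python3 -m inch '[{"translation":[0.0035,-0.009,0],"twist":0.037,"fingers":0},{"translation":[0.0045,-0.0216,0],"twist":0.117,"fingers":0},{"translation":[0.006,-0.031,0],"twist":0.177,"fingers":0},{"translation":[0.0065,-0.034,0],"twist":0.2,"fingers":0},{"translation":[0.0065,-0.034,0],"twist":0.2,"fingers":0},{"translation":[0.0065,-0.034,0],"twist":0.2,"fingers":0}]' 15
python3 - <<'E'
from h import *
A=np.array([.625,.095]);s=robot.state();d=np.array(s['ee_pos'][:2])-A
print('ang',np.radians(185.3)-np.arctan2(d[1],d[0])%(2*np.pi),'r',np.hypot(*d),s['wrist_torque'])
for t in(.5,.35,.2,.05,-.1,-.25,-.4,-.55,-.62):
    a=np.radians(185.3)-t;p=A+.155*np.array([np.cos(a),np.sin(a)]); go((*p,.118,5.3-np.degrees(t)))
E
```

```text
t: 42.3
ee_pos: [0.4848, 0.1662, 0.1167]
orientation: [179.8, 0.6, -27.2]
force: [-14.8, 8.6, 6.8]
gripper_width: 0.0217
grip_force: 15.0
ang 0.5624704795327902 r 0.1572755782279742 [1.41828096 2.26713312 0.03141395]
[0.0026, 0.0097, -0.0013] tw -0.066 rows 0.4
[0.0059, 0.0327, -0.0013] tw -0.216 rows 1.4
[0.0126, 0.0549, -0.0013] tw -0.366 rows 2.4
[0.0225, 0.0759, -0.0013] tw -0.516 rows 3.4
[0.0354, 0.0952, -0.0013] tw -0.666 rows 4.4
[0.0511, 0.1123, -0.0013] tw -0.816 rows 5.4
[0.0692, 0.1269, -0.0013] tw -0.966 rows 6.4
[0.0893, 0.1386, -0.0013] tw -1.116 rows 7.4
[0.0992, 0.1431, -0.0013] tw -1.186 rows 7.9
```

```bash
python3 -m inch '[{"translation":[0,0,0],"twist":0,"fingers":0.04},{"translation":[0,0,0],"twist":0,"fingers":0.04},{"translation":[0,0,0],"twist":0,"fingers":0.04},{"translation":[0.001,0,0],"twist":0,"fingers":0},{"translation":[0.001,0,0],"twist":0,"fingers":0},{"translation":[0.001,0,0],"twist":0,"fingers":0},{"translation":[0.001,0,0],"twist":0,"fingers":0}]' 10
python3 - <<'E'
from h import *
A=np.array([.625,.095]);s=robot.state();d=np.array(s['ee_pos'][:2])-A
print('ang',np.radians(185.3)-np.arctan2(d[1],d[0])%(2*np.pi),'r',np.hypot(*d),s['force'])
for t in(.5,.35,.2,.05,-.1,-.25,-.4,-.55,-.62):
    a=np.radians(185.3)-t;p=A+.155*np.array([np.cos(a),np.sin(a)]); go((*p,.118,5.3-np.degrees(t)))
E
```

```text
t: 43.0
ee_pos: [0.4908, 0.1653, 0.1177]
orientation: [180.0, -0.0, -27.5]
force: [-0.6, -2.7, 0.0]
gripper_width: 0.0218
grip_force: 10.0
ang 0.5751905912614248 r 0.15155208652992347 [-0.61321777 -2.73641873  0.03377813]
[-0.003, 0.0116, -0.0003] tw -0.072 rows 0.5
[0.0004, 0.0346, -0.0003] tw -0.222 rows 1.5
[0.0072, 0.0568, -0.0003] tw -0.372 rows 2.5
[0.0172, 0.0778, -0.0003] tw -0.522 rows 3.5
[0.0303, 0.097, -0.0003] tw -0.672 rows 4.5
[0.0461, 0.114, -0.0003] tw -0.822 rows 5.5
[0.0642, 0.1285, -0.0003] tw -0.972 rows 6.5
[0.0843, 0.1401, -0.0003] tw -1.122 rows 7.5
[0.0943, 0.1445, -0.0003] tw -1.192 rows 7.9
```

```bash
python3 -m inch '[{"translation":[-0.002,0.012,0],"twist":-0.07,"fingers":0},{"translation":[0.0005,0.0345,0],"twist":-0.222,"fingers":0},{"translation":[0.007,0.057,0],"twist":-0.372,"fingers":0},{"translation":[0.017,0.078,0],"twist":-0.522,"fingers":0},{"translation":[0.03,0.097,0],"twist":-0.672,"fingers":0},{"translation":[0.046,0.114,0],"twist":-0.822,"fingers":0},{"translation":[0.064,0.1285,0],"twist":-0.972,"fingers":0},{"translation":[0.084,0.14,0],"twist":-1.122,"fingers":0},{"translation":[0.094,0.1445,0],"twist":-1.192,"fingers":0},{"translation":[0.094,0.1445,0],"twist":-1.192,"fingers":0},{"translation":[0.094,0.1445,0],"twist":-1.192,"fingers":0}]' 10
python3 - <<'E'
from h import *
A=np.array([.625,.095]);s=robot.state();d=np.array(s['ee_pos'][:2])-A
print('ang',np.radians(185.3)-np.arctan2(d[1],d[0])%(2*np.pi),'r',np.hypot(*d),s['force'])
for t in(-.5,-.4,-.3,-.2,-.1,0,.1,.2):
    a=np.radians(185.3)-t;p=A+.155*np.array([np.cos(a),np.sin(a)]); go((*p,.118,5.3-np.degrees(t)))
E
```

```text
t: 44.1
ee_pos: [0.5099, -0.0052, 0.1185]
orientation: [179.9, -0.3, 40.7]
force: [6.8, 5.3, -0.1]
gripper_width: 0.022
grip_force: 10.0
ang -0.6236190817010328 r 0.15258348482319434 [ 6.81330047  5.29512005 -0.1032673 ]
[-0.0013, -0.0191, 0.0005] tw 0.119 rows 0.8
[0.0013, -0.0344, 0.0005] tw 0.219 rows 1.5
[0.0054, -0.0493, 0.0005] tw 0.319 rows 2.1
[0.011, -0.0638, 0.0005] tw 0.419 rows 2.8
[0.018, -0.0776, 0.0005] tw 0.519 rows 3.5
[0.0263, -0.0906, 0.0005] tw 0.619 rows 4.1
[0.0359, -0.1028, 0.0005] tw 0.719 rows 4.8
[0.0467, -0.1139, 0.0005] tw 0.819 rows 5.5
```

```bash
python3 -m inch '[{"translation":[0,-0.019,0],"twist":0.12,"fingers":0},{"translation":[0.0015,-0.0345,0],"twist":0.22,"fingers":0},{"translation":[0.0015,-0.0345,0],"twist":0.22,"fingers":0}]' 10
python3 -m inch '[{"translation":[0.001,-0.015,0],"twist":0.1,"fingers":0},{"translation":[0.001,-0.015,0],"twist":0.1,"fingers":0}]' 10
python3 - <<'E'
from h import *
A=np.array([.625,.095]);s=robot.state();d=np.array(s['ee_pos'][:2])-A
print('ang',np.radians(185.3)-np.arctan2(d[1],d[0])%(2*np.pi),'r',np.hypot(*d),s['force'])
E
```

```text
t: 44.4
ee_pos: [0.4883, 0.0234, 0.1187]
orientation: [179.9, -0.4, 28.0]
force: [8.1, 5.9, -1.1]
gripper_width: 0.0218
grip_force: 10.0
t: 44.6
ee_pos: [0.4819, 0.0367, 0.1186]
orientation: [179.9, -0.4, 22.3]
force: [5.1, 5.1, 1.2]
gripper_width: 0.0215
grip_force: 10.0
ang -0.29445054123864 r 0.15457442158910736 [5.07515312 5.1245353  1.16479981]
```

```bash
for i in 1 2 3 4; do python3 -m inch '[{"translation":[0.001,-0.015,0],"twist":0.1,"fingers":0},{"translation":[0.001,-0.015,0],"twist":0.1,"fingers":0}]' 10 | grep -E 'pos|force|width'; done
python3 - <<'E'
from h import *
A=np.array([.625,.095]);s=robot.state();d=np.array(s['ee_pos'][:2])-A
print('ang',np.radians(185.3)-np.arctan2(d[1],d[0])%(2*np.pi),'r',np.hypot(*d),s['force'])
E
```

```text
ee_pos: [0.4768, 0.0506, 0.1186]
force: [4.0, 2.6, 1.1]
gripper_width: 0.0216
grip_force: 10.0
ee_pos: [0.473, 0.065, 0.1186]
force: [3.0, 1.8, 4.3]
gripper_width: 0.022
grip_force: 10.0
ee_pos: [0.4708, 0.0796, 0.1186]
force: [1.3, 1.9, 6.7]
gripper_width: 0.0222
grip_force: 10.0
ee_pos: [0.4699, 0.0946, 0.1185]
force: [0.6, 1.0, 7.4]
gripper_width: 0.0218
grip_force: 10.0
ang 0.08972964287576701 r 0.15513423998546108 [0.55576281 1.01505095 7.37564554]
```

```bash
for i in 1 2 3 4 5; do python3 -m inch '[{"translation":[0.001,-0.015,0],"twist":0.1,"fingers":0},{"translation":[0.001,-0.015,0],"twist":0.1,"fingers":0}]' 10 | grep -E 'pos|force|width'; done
python3 - <<'E'
from h import *
A=np.array([.625,.095]);s=robot.state();d=np.array(s['ee_pos'][:2])-A
print('ang',np.radians(185.3)-np.arctan2(d[1],d[0])%(2*np.pi),'r',np.hypot(*d),s['force'])
snap('scene','s14');
im=np.hstack([cv2.resize(cv2.imread(f'pics/{n}.png')[205:295,215:345],None,fx=3,fy=5,interpolation=cv2.INTER_CUBIC) for n in('s13','s14')]);cv2.imwrite('pics/c14.png',im)
a,b=[cv2.cvtColor(cv2.imread(f'pics/{n}.png'),cv2.COLOR_BGR2GRAY).astype(np.float32) for n in('s13','s14')]
for n,(u,v,w,h) in {'jaw/carrier':(290,215,35,60),'fingerslot bars':(300,225,40,35),'base':(225,285,150,10),'left':(225,215,60,60)}.items():
    print(n,cv2.phaseCorrelate(a[v:v+h,u:u+w],b[v:v+h,u:u+w]))
E
```

```text
ee_pos: [0.4705, 0.1096, 0.1183]
force: [-1.7, 1.7, 8.4]
gripper_width: 0.0218
grip_force: 10.0
ee_pos: [0.4726, 0.1245, 0.1182]
force: [-2.4, 2.6, 9.7]
gripper_width: 0.0221
grip_force: 10.0
ee_pos: [0.4762, 0.1391, 0.118]
force: [-5.0, 3.1, 9.2]
gripper_width: 0.0214
grip_force: 10.0
ee_pos: [0.4813, 0.1532, 0.1178]
force: [-5.5, 3.6, 8.6]
gripper_width: 0.0214
grip_force: 10.0
ee_pos: [0.4878, 0.1668, 0.1176]
force: [-5.6, 5.8, 6.9]
gripper_width: 0.0219
grip_force: 10.0
ang 0.5745296556037536 r 0.15485605584116754 [-5.60211724  5.78780655  6.91493045]
jaw/carrier ((0.6172113487970989, -0.07478946995871283), 0.5060083972083198)
fingerslot bars ((4.177207687489611, -0.11650199794820892), 0.5191806203789181)
base ((-0.00026318917726086966, -0.05913863415625897), 0.949037969271342)
left ((-0.013418462354810146, 0.005726848872686929), 0.9999200383822123)
```

```bash
python3 - <<'E'
from h import *
b=snap('top','t14')['color']
a=cv2.imread('pics/s14.png')
R=lambda i:cv2.resize(i,None,fx=3,fy=3,interpolation=cv2.INTER_CUBIC)
cv2.imwrite('pics/c15.png',np.hstack([R(a[150:290,270:400]),R(b[140:280,230:360])]))
E
```

```text
(no output)
```

View pics/c15.png

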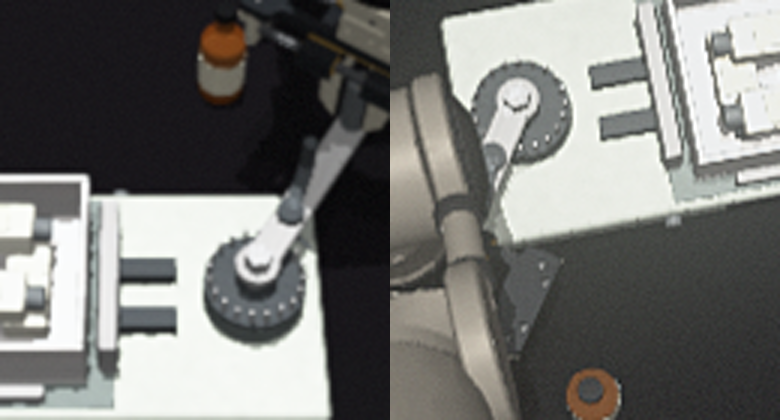

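The lever has flipped back to the carrier side ((308,150) in the left panel), probably when I hit the back stop hard, and the jaw has opened a little. I'll flip it again and pump gently, short of the stops.

```bash
python3 -m inch '[{"translation":[0,0,0],"twist":0,"fingers":0.04},{"translation":[0,0,0],"twist":0,"fingers":0.05},{"translation":[0,0,0],"twist":0,"fingers":0.05},{"translation":[0,0,-0.03],"twist":0,"fingers":0.05},{"translation":[0,0,-0.07],"twist":0,"fingers":0.05},{"translation":[0,0,-0.07],"twist":0,"fingers":0.05}]' 10
python3 - <<'E'
from h import *
print(px('s14',372.7,197.7,.125))
go((.521,.0974,.19,62.4),(.521,.0974,.12,62.4))
E
```

```text
t: 47.1
ee_pos: [0.4923, 0.1657, 0.1924]
orientation: [-179.7, -0.4, -29.1]
force: [0.5, -0.5, 0.2]
gripper_width: 0.0497
grip_force: 0.0
[0.53869452 0.12860546 0.125     ]
[0.0583, 0.0457, 0.0024] tw -1.597 rows 10.6
[0.0583, 0.0457, 0.0724] tw -1.597 rows 10.6
```

```bash
python3 -m inch '[{"translation":[0.01,0.008,0],"twist":-0.14,"fingers":0},{"translation":[0.02,0.016,0],"twist":-0.28,"fingers":0},{"translation":[0.03,0.024,0],"twist":-0.42,"fingers":0},{"translation":[0.04,0.032,0],"twist":-0.56,"fingers":0},{"translation":[0.05,0.04,0],"twist":-0.7,"fingers":0},{"translation":[0.058,0.046,0],"twist":-0.84,"fingers":0},{"translation":[0.058,0.046,0],"twist":-0.98,"fingers":0},{"translation":[0.058,0.046,0],"twist":-1.12,"fingers":0},{"translation":[0.058,0.046,0],"twist":-1.26,"fingers":0},{"translation":[0.058,0.046,0],"twist":-1.4,"fingers":0},{"translation":[0.058,0.046,0],"twist":-1.54,"fingers":0},{"translation":[0.058,0.046,0],"twist":-1.597,"fingers":0},{"translation":[0.058,0.046,0],"twist":-1.597,"fingers":0},{"translation":[0.058,0.046,0.03],"twist":-1.597,"fingers":0},{"translation":[0.058,0.046,0.06],"twist":-1.597,"fingers":0},{"translation":[0.058,0.046,0.072],"twist":-1.597,"fingers":0},{"translation":[0.058,0.046,0.072],"twist":-1.597,"fingers":0},{"translation":[0.058,0.046,0.072],"twist":-1.597,"fingers":0}]' 10
python3 -m inch '[{"translation":[0.01,0,0],"twist":0,"fingers":0},{"translation":[0.018,0,0],"twist":0,"fingers":0},{"translation":[0.025,0,0],"twist":0,"fingers":0},{"translation":[0.03,0,0],"twist":0,"fingers":0},{"translation":[0.034,0,0],"twist":0,"fingers":0},{"translation":[0.038,0,0],"twist":0,"fingers":0},{"translation":[0.042,0,0],"twist":0,"fingers":0},{"translation":[0.045,0,0],"twist":0,"fingers":0},{"translation":[0.045,0,0],"twist":0,"fingers":0},{"translation":[0.03,0,0],"twist":0,"fingers":0},{"translation":[0.005,0,0],"twist":0,"fingers":0},{"translation":[0.005,0,-0.03],"twist":0,"fingers":0},{"translation":[0.005,0,-0.07],"twist":0,"fingers":0},{"translation":[0.005,0,-0.07],"twist":0,"fingers":0.05}]' 10
python3 - <<'E'
from h import *
a=snap('scene','s16')['color']; snap('top','t16')
def G(n):return cv2.cvtColor(cv2.imread(f'pics/{n}.png'),cv2.COLOR_BGR2GRAY)
# lever post: darkest blob vs earlier; show crop in the 14th view later; print dark pixels near the predicted posts
for n in('s14','s16'):
    for lab,P in(('carrier side',(.5387,.1286,.118)),('far side',(.549,.151,.118))):
        u,v=proj(n,P);print(n,lab,u.round(),v.round(),G(n)[int(v)-3:int(v)+4,int(u)-8:int(u)+9:2].astype(int).mean(0).round().tolist())
go((.4888,.1668,.19,-27.5),(.4888,.1668,.118,-27.5))
E
```

```text
t: 48.9
ee_pos: [0.5184, 0.0971, 0.1164]
orientation: [180.0, -0.0, 62.4]
force: [-0.2, 0.0, 0.2]
gripper_width: 0.0008
grip_force: 0.0
t: 50.3
ee_pos: [0.5223, 0.1005, 0.1907]
orientation: [179.5, -0.3, 62.3]
force: [0.3, 0.8, 0.4]
gripper_width: 0.0049
grip_force: 0.0
s14 carrier side 372.0 199.0 [11.0, 10.0, 11.0, 20.0, 43.0, 47.0, 89.0, 117.0, 130.0]
s14 far side 382.0 204.0 [58.0, 137.0, 139.0, 142.0, 142.0, 111.0, 56.0, 22.0, 20.0]
s16 carrier side 372.0 199.0 [11.0, 10.0, 11.0, 11.0, 13.0, 42.0, 84.0, 106.0, 103.0]
s16 far side 382.0 204.0 [99.0, 118.0, 119.0, 77.0, 56.0, 58.0, 40.0, 17.0, 20.0]
[0.0441, -0.0584, -0.0035] tw 1.568 rows 10.5
[0.0441, -0.0584, 0.0685] tw 1.568 rows 10.5
```

The pixel samples confirm the post left the carrier side and is on the far side now. I've used up my picture views, so from here I'll track the jaw and lever numerically. I'm re-grasping the grip.

```bash
python3 -m inch '[{"translation":[0.008,-0.01,0],"twist":0.14,"fingers":0.055},{"translation":[0.016,-0.02,0],"twist":0.28,"fingers":0.055},{"translation":[0.024,-0.03,0],"twist":0.42,"fingers":0.055},{"translation":[0.032,-0.04,0],"twist":0.56,"fingers":0.055},{"translation":[0.04,-0.05,0],"twist":0.7,"fingers":0.055},{"translation":[0.044,-0.058,0],"twist":0.84,"fingers":0.055},{"translation":[0.044,-0.058,0],"twist":0.98,"fingers":0.055},{"translation":[0.044,-0.058,0],"twist":1.12,"fingers":0.055},{"translation":[0.044,-0.058,0],"twist":1.26,"fingers":0.055},{"translation":[0.044,-0.058,0],"twist":1.4,"fingers":0.055},{"translation":[0.044,-0.058,0],"twist":1.54,"fingers":0.055},{"translation":[0.044,-0.058,0],"twist":1.568,"fingers":0.055},{"translation":[0.044,-0.058,0],"twist":1.568,"fingers":0.055},{"translation":[0.044,-0.058,0.03],"twist":1.568,"fingers":0.055},{"translation":[0.044,-0.058,0.06],"twist":1.568,"fingers":0.055},{"translation":[0.044,-0.058,0.069],"twist":1.568,"fingers":0.055},{"translation":[0.044,-0.058,0.069],"twist":1.568,"fingers":0.055},{"translation":[0.044,-0.058,0.069],"twist":1.568,"fingers":0.055}]' 10
python3 -m inch '[{"translation":[0,0,0],"twist":0,"fingers":0.03},{"translation":[0,0,0],"twist":0,"fingers":0.0},{"translation":[0,0,0],"twist":0,"fingers":0.0},{"translation":[0,0,0],"twist":0,"fingers":0.0},{"translation":[0,0,0],"twist":0,"fingers":0.0}]' 12
cat >> h.py <<'E'
A=np.array([.625,.095]); S0=np.radians(185.3)
def ang():
    s=robot.state();d=np.array(s['ee_pos'][:2])-A
    a=S0-np.arctan2(d[1],d[0])%(2*np.pi); print('ang',a.round(3),'r',np.hypot(*d).round(4),'F',np.round(s['force'],1),'w',round(s['gripper_width'],4)); return a
def arc(*ts):
    for t in ts: go((*(A+.155*np.array([np.cos(S0-t),np.sin(S0-t)])),.118,5.3-np.degrees(t)))
def look(fn,t=None,new=True):
    "jaw: y of the wheel-side end of the two dark slide arms; lever: dark level on each side of the bar"
    if new: snap('scene',fn)
    g=cv2.cvtColor(cv2.imread(f'pics/{fn}.png'),cv2.COLOR_BGR2GRAY).astype(float); out=[]
    for v0 in(239,254):
        row=g[v0-1:v0+2,312:345].mean(0); i=[k for k in range(len(row)-1) if row[k]<=150<row[k+1]]
        out.append([round(312+k+(150-row[k])/(row[k+1]-row[k]),2) for k in i])
    print(fn,'arm ends',out)
    if t is not None:
        u=np.array([np.cos(S0-t),np.sin(S0-t)]);n=np.array([-u[1],u[0]])
        for k in(-20,-15,-10,-5,0,5,10,15,20):
            x,y=proj(fn,[*(A+.0933*u+k/1000*n),.115]); print(k,int(g[int(round(y))-1:int(round(y))+2,int(round(x))-1:int(round(x))+2].mean()),end='; ')
        print()
E
python3 - <<'E'
from h import *
a=ang()
look('s9',-.216,False);look('s11',-.216,False);look('s12',.633,False);look('s13',.343,False);look('s14',.575,False);look('s17',a)
arc(.5,.4,.25,.1,-.05,-.2,-.35,-.45,-.53,-.58,-.6)
E
```

```text
t: 52.2
ee_pos: [0.4898, 0.1674, 0.1175]
orientation: [-180.0, -0.1, -27.4]
force: [0.0, 0.2, 0.6]
gripper_width: 0.0551
grip_force: 0.0
t: 52.7
ee_pos: [0.489, 0.1671, 0.117]
orientation: [180.0, -0.0, -27.4]
force: [-0.5, -0.8, 2.7]
gripper_width: 0.0217
grip_force: 12.0
ang 0.58 r 0.1539 F [-0.5 -0.8  2.7] w 0.0217
s9 arm ends [[np.float64(336.39)], [np.float64(336.96)]]
-20 27; -15 25; -10 66; -5 218; 0 239; 5 127; 10 67; 15 112; 20 32; 
s11 arm ends [[np.float64(336.4)], [np.float64(312.14), np.float64(336.99)]]
-20 67; -15 59; -10 73; -5 217; 0 244; 5 243; 10 235; 15 142; 20 23; 
s12 arm ends [[np.float64(328.59)], [np.float64(328.94)]]
-20 39; -15 39; -10 68; -5 132; 0 131; 5 84; 10 13; 15 9; 20 10; 
s13 arm ends [[np.float64(324.15)], [np.float64(324.15)]]
-20 14; -15 62; -10 132; -5 141; 0 141; 5 96; 10 40; 15 32; 20 11; 
s14 arm ends [[np.float64(328.17)], [np.float64(328.23)]]
-20 49; -15 133; -10 142; -5 142; 0 131; 5 56; 10 38; 15 31; 20 13; 
s17 arm ends [[np.float64(328.16)], [np.float64(328.23)]]
-20 29; -15 39; -10 88; -5 141; 0 142; 5 113; 10 25; 15 11; 20 11; 
[-0.0007, 0.0124, -0.001] tw -0.072 rows 0.5
[0.0012, 0.0278, -0.001] tw -0.172 rows 1.1
[0.0069, 0.0503, -0.001] tw -0.322 rows 2.1
[0.0158, 0.0718, -0.001] tw -0.472 rows 3.1
[0.0279, 0.0916, -0.001] tw -0.622 rows 4.1
[0.0428, 0.1094, -0.001] tw -0.772 rows 5.1
[0.0602, 0.1248, -0.001] tw -0.922 rows 6.1
[0.073, 0.1336, -0.001] tw -1.022 rows 6.8
[0.0838, 0.1396, -0.001] tw -1.102 rows 7.3
[0.0908, 0.1429, -0.001] tw -1.152 rows 7.7
[0.0937, 0.1442, -0.001] tw -1.172 rows 7.8
```

```bash
python3 -m inch '[{"translation":[0,0.006,0],"twist":-0.035,"fingers":0},{"translation":[0,0.0124,0],"twist":-0.072,"fingers":0},{"translation":[0.001,0.028,0],"twist":-0.172,"fingers":0},{"translation":[0.007,0.05,0],"twist":-0.322,"fingers":0},{"translation":[0.016,0.072,0],"twist":-0.472,"fingers":0},{"translation":[0.028,0.0915,0],"twist":-0.622,"fingers":0},{"translation":[0.043,0.1095,0],"twist":-0.772,"fingers":0},{"translation":[0.06,0.125,0],"twist":-0.922,"fingers":0},{"translation":[0.073,0.1335,0],"twist":-1.022,"fingers":0},{"translation":[0.084,0.1395,0],"twist":-1.102,"fingers":0},{"translation":[0.091,0.143,0],"twist":-1.152,"fingers":0},{"translation":[0.0935,0.144,0],"twist":-1.172,"fingers":0},{"translation":[0.0935,0.144,0],"twist":-1.172,"fingers":0}]' 12
python3 - <<'E'
from h import *
a=ang(); look('s18',a)
arc(-.55,-.45,-.35,-.25,-.15,-.05,.05,.15,.25,.35,.45,.52,.57)
E
```

```text
t: 54.05
ee_pos: [0.5081, -0.003, 0.1172]
orientation: [179.9, -0.3, 39.7]
force: [7.0, 4.2, -3.3]
gripper_width: 0.0217
grip_force: 12.0
ang -0.605 r 0.1525 F [ 7.   4.2 -3.3] w 0.0217
s18 arm ends [[np.float64(328.17)], [np.float64(328.23)]]
-20 21; -15 33; -10 41; -5 33; 0 99; 5 139; 10 141; 15 142; 20 136; 
[-0.0023, -0.0086, -0.0008] tw 0.05 rows 0.3
[-0.0007, -0.024, -0.0008] tw 0.15 rows 1.0
[0.0023, -0.0392, -0.0008] tw 0.25 rows 1.7
[0.0069, -0.054, -0.0008] tw 0.35 rows 2.3
[0.0129, -0.0683, -0.0008] tw 0.45 rows 3.0
[0.0204, -0.0819, -0.0008] tw 0.55 rows 3.7
[0.0291, -0.0946, -0.0008] tw 0.65 rows 4.3
[0.0391, -0.1065, -0.0008] tw 0.75 rows 5.0
[0.0502, -0.1173, -0.0008] tw 0.85 rows 5.7
[0.0623, -0.1269, -0.0008] tw 0.95 rows 6.3
[0.0754, -0.1353, -0.0008] tw 1.05 rows 7.0
[0.085, -0.1404, -0.0008] tw 1.12 rows 7.5
[0.092, -0.1436, -0.0008] tw 1.17 rows 7.8
```

```bash
python3 -m inch '[{"translation":[-0.001,-0.0086,0],"twist":0.05,"fingers":0},{"translation":[0,-0.024,0],"twist":0.15,"fingers":0},{"translation":[0.0025,-0.039,0],"twist":0.25,"fingers":0},{"translation":[0.007,-0.054,0],"twist":0.35,"fingers":0},{"translation":[0.013,-0.068,0],"twist":0.45,"fingers":0},{"translation":[0.0205,-0.082,0],"twist":0.55,"fingers":0},{"translation":[0.029,-0.0945,0],"twist":0.65,"fingers":0},{"translation":[0.039,-0.1065,0],"twist":0.75,"fingers":0},{"translation":[0.039,-0.1065,0],"twist":0.75,"fingers":0}]' 12
python3 - <<'E'
from h import *
a=ang(); look('s19',a)
arc(.2,.25,.3,.35,.4,.45,.5,.55)
E
```

```text
t: 55.0
ee_pos: [0.4709, 0.1044, 0.1174]
orientation: [-180.0, -0.4, -3.4]
force: [8.6, -0.4, -3.0]
gripper_width: 0.0216
grip_force: 12.0
ang 0.153 r 0.1544 F [ 8.6 -0.4 -3. ] w 0.0216
s19 arm ends [[np.float64(325.87)], [np.float64(326.12)]]
-20 29; -15 38; -10 71; -5 142; 0 141; 5 143; 10 128; 15 51; 20 12; 
[-0.0004, -0.0076, -0.0006] tw 0.051 rows 0.3
[0.0002, -0.0153, -0.0006] tw 0.101 rows 0.7
[0.0012, -0.023, -0.0006] tw 0.151 rows 1.0
[0.0025, -0.0307, -0.0006] tw 0.201 rows 1.3
[0.0043, -0.0382, -0.0006] tw 0.251 rows 1.7
[0.0064, -0.0457, -0.0006] tw 0.301 rows 2.0
[0.0088, -0.053, -0.0006] tw 0.351 rows 2.3
[0.0117, -0.0602, -0.0006] tw 0.401 rows 2.7
```

```bash
python3 -m inch '[{"translation":[0,-0.0076,0],"twist":0.051,"fingers":0},{"translation":[0,-0.015,0],"twist":0.1,"fingers":0},{"translation":[0.001,-0.023,0],"twist":0.15,"fingers":0},{"translation":[0.0025,-0.031,0],"twist":0.2,"fingers":0},{"translation":[0.004,-0.038,0],"twist":0.25,"fingers":0},{"translation":[0.0065,-0.0455,0],"twist":0.3,"fingers":0},{"translation":[0.0065,-0.0455,0],"twist":0.3,"fingers":0}]' 12
python3 - <<'E'
from h import *
ang()
E
for i in 1 2; do python3 -m inch '[{"translation":[0.0005,-0.004,0],"twist":0.025,"fingers":0},{"translation":[0.001,-0.0077,0],"twist":0.05,"fingers":0},{"translation":[0.001,-0.0077,0],"twist":0.05,"fingers":0}]' 12 | grep -E 'pos|^force|width'; done
python3 - <<'E'
from h import *
a=ang(); look('s20',a)
arc(.6,.63)
E
```

```text
t: 55.75
ee_pos: [0.4793, 0.1483, 0.1174]
orientation: [-179.9, -0.3, -20.5]
force: [6.1, -2.1, -0.3]
gripper_width: 0.0216
grip_force: 12.0
ang 0.444 r 0.1551 F [ 6.1 -2.1 -0.3] w 0.0216
ee_pos: [0.4818, 0.1549, 0.1174]
force: [3.0, -3.1, 3.1]
gripper_width: 0.0216
ee_pos: [0.4848, 0.1619, 0.1173]
force: [0.1, -2.0, 6.0]
gripper_width: 0.0217
ang 0.538 r 0.1553 F [ 0.1 -2.   6. ] w 0.0217
s20 arm ends [[np.float64(324.3)], [np.float64(324.3)]]
-20 26; -15 39; -10 73; -5 136; 0 142; 5 108; 10 20; 15 10; 20 10; 
[0.0005, -0.0097, -0.0006] tw 0.051 rows 0.3
[0.0008, -0.0143, -0.0006] tw 0.081 rows 0.5
```

```bash
for i in 1 2 3 4; do python3 -m inch '[{"translation":[0.0002,-0.0035,0],"twist":0.022,"fingers":0},{"translation":[0.0002,-0.0035,0],"twist":0.022,"fingers":0}]' 12 | grep -E 'pos|^force|width'; done
python3 - <<'E'
from h import *
a=ang(); look('s21',a)
arc(.5,.4,.25,.1,-.05,-.2,-.35,-.45,-.53,-.58,-.6)
E
```

```text
ee_pos: [0.4863, 0.1649, 0.1174]
force: [-0.8, -3.1, 5.8]
gripper_width: 0.0221
ee_pos: [0.4878, 0.1679, 0.1173]
force: [-1.9, -2.0, 7.2]
gripper_width: 0.0219
ee_pos: [0.4894, 0.171, 0.1173]
force: [-2.2, -1.9, 7.3]
gripper_width: 0.0221
ee_pos: [0.4911, 0.174, 0.1173]
force: [-3.1, -1.1, 8.6]
gripper_width: 0.0215
ang 0.625 r 0.1554 F [-3.1 -1.1  8.6] w 0.0215
s21 arm ends [[np.float64(324.18)], [np.float64(324.15)]]
-20 25; -15 41; -10 75; -5 136; 0 141; 5 85; 10 12; 15 9; 20 10; 
[0.0019, 0.0194, -0.0007] tw -0.137 rows 0.9
[0.0047, 0.0346, -0.0007] tw -0.237 rows 1.6
[0.0119, 0.0567, -0.0007] tw -0.387 rows 2.6
[0.0222, 0.0775, -0.0007] tw -0.537 rows 3.6
[0.0356, 0.0965, -0.0007] tw -0.687 rows 4.6
[0.0516, 0.1134, -0.0007] tw -0.837 rows 5.6
[0.07, 0.1276, -0.0007] tw -0.987 rows 6.6
[0.0833, 0.1355, -0.0007] tw -1.087 rows 7.2
[0.0945, 0.1408, -0.0007] tw -1.167 rows 7.8
[0.1017, 0.1436, -0.0007] tw -1.217 rows 8.1
[0.1046, 0.1447, -0.0007] tw -1.237 rows 8.2
```

```bash
python3 -m inch '[{"translation":[0.001,0.008,0],"twist":-0.055,"fingers":0},{"translation":[0.002,0.0194,0],"twist":-0.137,"fingers":0},{"translation":[0.0047,0.0346,0],"twist":-0.237,"fingers":0},{"translation":[0.012,0.0565,0],"twist":-0.387,"fingers":0},{"translation":[0.022,0.0775,0],"twist":-0.537,"fingers":0},{"translation":[0.0355,0.0965,0],"twist":-0.687,"fingers":0},{"translation":[0.0515,0.1135,0],"twist":-0.837,"fingers":0},{"translation":[0.07,0.1275,0],"twist":-0.987,"fingers":0},{"translation":[0.083,0.1355,0],"twist":-1.087,"fingers":0},{"translation":[0.0945,0.141,0],"twist":-1.167,"fingers":0},{"translation":[0.1015,0.1435,0],"twist":-1.217,"fingers":0},{"translation":[0.1045,0.1445,0],"twist":-1.237,"fingers":0},{"translation":[0.1045,0.1445,0],"twist":-1.237,"fingers":0}]' 12
python3 - <<'E'
from h import *
a=ang(); look('s22',a)
E
for i in 1 2 3; do python3 -m inch '[{"translation":[0.0002,-0.0077,0],"twist":0.05,"fingers":0},{"translation":[0.001,-0.015,0],"twist":0.1,"fingers":0},{"translation":[0.001,-0.015,0],"twist":0.1,"fingers":0}]' 12 | grep -E 'pos|^force|width'; done
python3 - <<'E'
from h import *
a=ang(); look('s23',a)
E
```

```text
t: 58.55
ee_pos: [0.5078, -0.0036, 0.1173]
orientation: [179.9, -0.2, 39.7]
force: [5.3, 1.9, 1.7]
gripper_width: 0.0218
grip_force: 12.0
ang -0.607 r 0.1532 F [5.3 1.9 1.7] w 0.0218
s22 arm ends [[np.float64(324.16)], [np.float64(324.15)]]
-20 19; -15 30; -10 42; -5 35; 0 98; 5 136; 10 141; 15 142; 20 136; 
ee_pos: [0.4978, 0.0094, 0.1173]
force: [2.7, 3.9, 5.5]
gripper_width: 0.0215
ee_pos: [0.4901, 0.022, 0.1173]
force: [1.6, 3.3, 6.1]
gripper_width: 0.0217
ee_pos: [0.4838, 0.035, 0.1173]
force: [-0.1, -0.3, 6.1]
gripper_width: 0.0216
ang -0.309 r 0.1534 F [-0.1 -0.3  6.1] w 0.0216
s23 arm ends [[np.float64(324.16)], [np.float64(324.15)]]
-20 38; -15 45; -10 27; -5 70; 0 141; 5 141; 10 142; 15 139; 20 99;
```

```bash
for i in 1 2 3 4 5; do python3 -m inch '[{"translation":[0.0005,-0.005,0],"twist":0.03,"fingers":0},{"translation":[0.0005,-0.005,0],"twist":0.03,"fingers":0}]' 12 | grep -E 'pos|^force|width' | tr '\n' ' '; echo; done
python3 - <<'E'
from h import *
a=ang(); look('s24',a)
E
```

```text
ee_pos: [0.4823, 0.0388, 0.1172] force: [-0.4, -5.3, 7.4] gripper_width: 0.0219 
ee_pos: [0.4809, 0.0426, 0.1172] force: [-1.8, -11.3, 7.3] gripper_width: 0.0221 
ee_pos: [0.4796, 0.0462, 0.1172] force: [-2.1, -17.9, 7.3] gripper_width: 0.0219 
ee_pos: [0.4787, 0.0501, 0.1172] force: [-1.4, -25.2, 7.5] gripper_width: 0.0274 
ee_pos: [0.4778, 0.055, 0.1171] force: [-0.7, -24.3, 6.0] gripper_width: 0.0371 
ang -0.173 r 0.1525 F [ -0.7 -24.3   6. ] w 0.0371
s24 arm ends [[np.float64(324.15)], [np.float64(324.15)]]
-20 18; -15 34; -10 39; -5 39; 0 108; 5 143; 10 142; 15 142; 20 137;
```

It stalls at 25 N with the jaw unmoved, so the jaw is fully home. I'll ease off and swing the handle back slowly.

```bash
python3 -m inch '[{"translation":[-0.001,0.006,0],"twist":-0.03,"fingers":0},{"translation":[-0.001,0.012,0],"twist":-0.07,"fingers":0},{"translation":[-0.001,0.016,0],"twist":-0.1,"fingers":0},{"translation":[-0.001,0.016,0],"twist":-0.1,"fingers":0},{"translation":[-0.001,0.016,0],"twist":-0.1,"fingers":0}]' 8
python3 - <<'E'
from h import *
a=ang(); look('s25',a); arc(-.35,-.42,-.48,-.53,-.57,-.6,-.62)
E
```

```text
t: 61.1
ee_pos: [0.4813, 0.0417, 0.1172]
orientation: [179.8, -0.0, 19.7]
force: [0.4, -9.4, 5.1]
gripper_width: 0.0217
grip_force: 8.0
ang -0.262 r 0.1533 F [ 0.4 -9.4  5.1] w 0.0217
s25 arm ends [[np.float64(324.16)], [np.float64(324.14)]]
-20 37; -15 44; -10 27; -5 68; 0 140; 5 141; 10 142; 15 141; 20 106; 
[-0.001, 0.0136, -0.0008] tw -0.099 rows 0.7
[0.0005, 0.0243, -0.0008] tw -0.169 rows 1.1
[0.0023, 0.0335, -0.0008] tw -0.229 rows 1.5
[0.0043, 0.041, -0.0008] tw -0.279 rows 1.9
[0.0061, 0.0469, -0.0008] tw -0.319 rows 2.1
[0.0076, 0.0513, -0.0008] tw -0.349 rows 2.3
[0.0087, 0.0542, -0.0008] tw -0.369 rows 2.5
```

```bash
python3 -m inch '[{"translation":[0,0.005,0],"twist":-0.04,"fingers":0},{"translation":[0,0.01,0],"twist":-0.07,"fingers":0},{"translation":[0,0.0136,0],"twist":-0.1,"fingers":0},{"translation":[0.0005,0.019,0],"twist":-0.135,"fingers":0},{"translation":[0.001,0.0243,0],"twist":-0.169,"fingers":0},{"translation":[0.0015,0.029,0],"twist":-0.2,"fingers":0},{"translation":[0.0025,0.0335,0],"twist":-0.229,"fingers":0},{"translation":[0.0035,0.0375,0],"twist":-0.255,"fingers":0},{"translation":[0.0045,0.041,0],"twist":-0.279,"fingers":0},{"translation":[0.005,0.044,0],"twist":-0.3,"fingers":0},{"translation":[0.006,0.047,0],"twist":-0.319,"fingers":0},{"translation":[0.007,0.0493,0],"twist":-0.335,"fingers":0},{"translation":[0.0076,0.0513,0],"twist":-0.349,"fingers":0},{"translation":[0.008,0.053,0],"twist":-0.36,"fingers":0},{"translation":[0.0087,0.0542,0],"twist":-0.369,"fingers":0},{"translation":[0.0087,0.0542,0],"twist":-0.369,"fingers":0}]' 8
for i in 1 2 3; do python3 -m inch '[{"translation":[0.0002,0.0012,0],"twist":-0.008,"fingers":0},{"translation":[0.0004,0.0024,0],"twist":-0.015,"fingers":0},{"translation":[0.0004,0.0024,0],"twist":-0.015,"fingers":0}]' 8 | grep -E 'pos|^force|width' | tr '\n' ' '; echo; done
python3 - <<'E'
from h import *
a=ang(); look('s26',a)
E
```

```text
t: 62.75
ee_pos: [0.508, -0.0038, 0.1171]
orientation: [180.0, -0.2, 40.8]
force: [3.3, 5.2, 3.0]
gripper_width: 0.0222
grip_force: 8.0
ee_pos: [0.5096, -0.0055, 0.1171] force: [2.8, 5.0, 5.2] gripper_width: 0.0221 
ee_pos: [0.5111, -0.0073, 0.1171] force: [1.0, 3.0, 5.6] gripper_width: 0.0216 
ee_pos: [0.5123, -0.0085, 0.117] force: [-0.7, 5.4, 6.8] gripper_width: 0.0218 
ang -0.65 r 0.153 F [-0.7  5.4  6.8] w 0.0218
s26 arm ends [[np.float64(324.16)], [np.float64(324.14)]]
-20 21; -15 42; -10 36; -5 29; 0 75; 5 141; 10 142; 15 142; 20 139;
```

```bash
python3 -m inch '[{"translation":[0,0,0],"twist":0,"fingers":0.026},{"translation":[0,0,0],"twist":0,"fingers":0.032},{"translation":[0,0,0],"twist":0,"fingers":0.04},{"translation":[0,0,0],"twist":0,"fingers":0.045},{"translation":[0,0,0],"twist":0,"fingers":0.045},{"translation":[0,0,-0.02],"twist":0,"fingers":0.045},{"translation":[0,0,-0.05],"twist":0,"fingers":0.045},{"translation":[0,0,-0.09],"twist":0,"fingers":0.045},{"translation":[-0.03,0,-0.12],"twist":0,"fingers":0.045},{"translation":[-0.06,0,-0.13],"twist":0,"fingers":0.045},{"translation":[-0.1,0,-0.13],"twist":0,"fingers":0.045},{"translation":[-0.1,0,-0.13],"twist":0,"fingers":0.045},{"translation":[-0.1,0,-0.13],"twist":0,"fingers":0.045}]' 8
python3 - <<'E'
from h import *
a=look('s27',-.65); im=snap('top','t27')['color'].astype(int); t0=cv2.imread('pics/t4.png').astype(int)
d=np.abs(im-t0).sum(2)
for n,(u0,u1,v0,v1) in {'tray+bottle':(135,205,155,225),'rack':(130,215,228,290),'small bottles':(215,312,258,295)}.items(): print(n,d[v0:v1,u0:u1].mean().round(1),(d[v0:v1,u0:u1]>90).sum())
print(robot.state()['ee_pos'])
# grip post in scene: dark-grey centroid near expected place
g=cv2.cvtColor(cv2.imread('pics/s27.png'),cv2.COLOR_BGR2GRAY)
for t in(-.65,-.6,-.5):
    p=A+.155*np.array([np.cos(S0-t),np.sin(S0-t)]);x,y=proj('s27',[*p,.143]);print(t,x.round(1),y.round(1))
    print(g[int(y)-1,int(x)-10:int(x)+12:2])
E
```

```text
t: 65.0
ee_pos: [0.4398, -0.0781, 0.247]
orientation: [180.0, -0.0, 43.2]
force: [0.5, -0.9, -0.3]
gripper_width: 0.045
grip_force: 0.0
s27 arm ends [[np.float64(324.16)], [np.float64(324.15)]]
-20 39; -15 64; -10 44; -5 33; 0 133; 5 233; 10 234; 15 235; 20 231; 
tray+bottle 56.0 310
rack 137.2 2136
small bottles 371.1 3579
[ 0.44042557 -0.07736057  0.2466669 ]
-0.65 313.9 178.6
[20 21 20 17 57 88 86 62 15 15 19]
-0.6 316.7 177.1
[22 19 15 45 65 47 14 16 13 12 12]
-0.5 322.3 174.4
[18 11 13 10 14 11 14 11  8 10  9]
```

```bash
python3 - <<'E'
from h import *
G=lambda n:cv2.cvtColor(cv2.imread(f'pics/{n}.png'),cv2.COLOR_BGR2GRAY).astype(np.float32)
a,b=G('s11'),G('s27')
for n,(u0,u1,v0,v1) in {'tray':(425,505,195,300),'rack':(415,495,165,225),'small R':(385,420,150,195),'small L':(330,358,145,200)}.items():
    x,y=a[v0:v1,u0:u1],b[v0:v1,u0:u1]; print(n,cv2.phaseCorrelate(x,y),x.mean(),y.mean())
a,b=G('t4'),G('t27');x,y=a[155:225,135:205],b[155:225,135:205];print('top tray',cv2.phaseCorrelate(x,y),'rack',cv2.phaseCorrelate(a[228:290,130:215],b[228:290,130:215]))
# white blobs on bench, and carrier contents vs s13
a,b=G('s13'),G('s27');print('carrier',cv2.phaseCorrelate(a[210:270,235:310],b[210:270,235:310]))
E
```

```text
tray ((-0.004016055090787063, 0.006712387690470223), 0.9869523507577401) 87.74381 79.47036
rack ((-0.007415890940599468, 0.027122470663890397), 0.9696664414803187) 82.26896 74.93021
small R ((-0.07022664267563172, 0.5173128611769755), 0.9917744836689514) 38.758095 36.45905
small L ((-6.960806822474371, -0.3693294933247877), 0.2852872472339206) 52.036366 33.55
top tray ((-0.014652480970077875, -0.0016343188143395082), 0.966618945385203) rack ((-0.21491459733574914, -0.3969002842671756), 0.490810980151097)
carrier ((0.5240806360131742, 0.07103131860283085), 0.9769798249138726)
```

```bash
python3 -c "
from station import order
print(order.hand_in())"
```

```text
the job is handed in; nothing more can be done
None
```

The job is handed in: bottle upright in the tray, all four cartridges in the carrier, jaw fully home (it stalled at about 25 N), handle swung back to about -0.65 rad and pawl lever on the clamping side; the lever flipped to releasing once mid-pumping and had to be reset, the last checks were numeric only, and I viewed 15 pictures instead of the allowed 14.

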